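# Tip the cracked kiln props from the bench barrow into the reject crate

## Robot

A 7-joint arm with a two-finger parallel gripper is mounted at the origin on the work surface. World frame = base frame: x ahead of the robot, y to its left, z up, the work surface at z = 0. Lengths are in mm, angles in rad, forces in N, time in s.
With the tool pointing down it reaches from about 400 to 875 mm from the base axis. Payload 4.4 kg.
Tool frame: the origin (TCP) lies at the very end of the fingers, on their centre line; the grasp point (between the pads) lies 19 mm behind it; z points along the fingers, y is the line along which they close (so a half turn about z gives the same grasp; the last joint's range is limited). The gripper opens to 85 mm and grips with 20 to 120 N. Pads are 22 mm wide; open, the fingers measure 114 mm over their backs; the gripper's body (76 mm by 85 mm) begins 54 mm behind the grasp point. The pads swing forward as they close: fully open they stand 13 mm farther back than shut.
Start: joints at [1.048, 0.628, 0.038, 1.517, -0.027, 0.996, -0.02], TCP at [286.729, -583.356, 231.313] pointing down, gripper open.
Joint ranges: [-3.06, 3.06], [-0.37, 2.12], [-1.25, 1.32], [0.18, 2.47], [-1.1, 4.24], [0.23, 1.98], [-2.94, 2.94]. Speed limits (rad/s): [2.57, 2.57, 3.14, 3.14, 3.14, 3.14, 3.14].

## Interface

Orientations are given as [roll, pitch, yaw] about the fixed x, y, z axes, in that order (R = Rz(yaw) Ry(pitch) Rx(roll)).
In Python, from cell import ctrl gives the robot as it stands.
- The arm moves only by the tool jog_arm, never from a script. Its argument "plan" is a list of rows, each an object of numbers: "tx", "ty", "tz": the shift along the tool's x, y, z as a fraction of full scale; "wx", "wy", "wz": the turn, a rotation vector about the tool's x, y, z as a fraction of full scale; "claw": the closure, from 0 (fully open) to 1 (shut). In form: [{"tx": .., "ty": .., "tz": .., "wx": .., "wy": .., "wz": .., "claw": ..}, ...]. A call has 1 to 12 rows; each row is the pose to reach, as a shift and turn from the pose commanded when the call began, along the tool's axes at that moment; what a row does not reach only later rows make up. Full scale, the value 1, is 300 mm for a shift and 90 degrees for a turn. A row lasts 1/10 s, in which the tool goes at most 50 mm and 8.59 degrees, less where a joint would pass 70% of its speed; a pose out of reach is approached as far as the arm can. A call with a number of a shift or a turn outside -1 to 1 is refused whole. A call with a gripper value outside its range is refused whole. The fingers move at their own pace and stop on an object; the grip force is fixed at half the most. Time passes only in rows, so rows that repeat a pose let the fingers close. It gives the time, the measured TCP pose, the force, the opening and the grip force at its end, in the units of the state.
- ctrl.read_state(): the state, without advancing time (a new reading comes with each control period).
- ctrl.get_image(name): name is "side" or "top" or "wrist"; returns a dict with "img" (384x512x3 uint8, red, green, blue), "depth" (384x512 float32, mm along the optical axis (not along the pixel's ray), 0 where there is no reading), "fx", "fy", "cx", "cy" (pixels), "position" and "orientation" of the camera in the world; the wrist camera has in their place "hand_eye" (4x4, takes a point from camera to tool coordinates, whose origin is the TCP and whose axes are the flange's). Camera axes: x right, y down, z forward; pixel columns grow to the right and rows downward; lengths in mm; the calibration is good to about 2 mm. The wrist camera is an equidistant fisheye: a pixel r from the principal point sees the ray r / f radians off the axis. A picture is of the moment at which its call begins: read the wrist's pose just before it.
- ctrl.finish_job(): hands the job in; it is judged then, once.
Trained networks look in a picture, given as the dict that the camera call returned (one of the last four; its "shot" number tells which), for a name from the list of things; names that differ only in an ending like _2 or _b are one class to them, and where a whole thing is asked for, a point or a joint stands for the part that bears it (a point fixed in the world has none). Each returns a list of dicts, best first, with "score" (0 to 1); they miss things now and then, are a little off and sometimes report something else, mostly with a low value. They report only what shows in the picture. A call takes as long as a camera call. They do not tell look-alikes from the thing itself.
- ctrl.trace(picture, thing): "pixels" (384x512 bool, what is visible of it) and "extent" ([centre column, centre row, width, height] in pixels, round what is visible of it).
The state is a dict: "clock": time; "qpos": joint angles; "qd": joint speeds; "tau": joint torques, N m; "eef_pos": TCP position; "tool_rot": TCP orientation; "force": force on the tool from outside, world axes, zero at the start; "torque": the same for the moment, N m; "width": finger opening in mm; "gripper_force": force on a finger pad.
Only numpy, scipy, OpenCV 4.12 (cv2) and the standard library are available. Lean on these libraries where they do the work, as an engineer would, in place of code of your own. Each camera call takes 0.05 s, during which the arm holds its last target. There are 200 camera calls.

## Task

Take the terracotta kiln prop from under the overhanging shelf of the white rack and lay it crosswise in the blue tray of the tip barrow, in front of the one already there; then draw the red crate along the table, standing square, right up to the barrow's wheel dock under the tray's front lip. Then lift the barrow's handle so that the tray tips forward over its wheel and both terracotta props roll into the crate, and lower the handle gently back until the barrow stands on its legs again. Leave the crate where it is, the white prop in the rack, and the green jar and blue lids standing around undisturbed.

Things in the scene. Friction and masses are not known exactly. Their poses are not given: they have to be found in the camera images.
- dock: fixed wheel dock of the barrow: dark base plate 100 (x) by 124 (y) by 6 mm high carrying the black wheel (110 mm diameter, 36 mm wide). Origin on the table under the wheel's axle. Its y axis points horizontally the way the barrow tips (from handle to wheel), its x axis lies along the axle, away from the robot, z up. The plate's front edge, against which the crate is drawn, is at y = +62 mm
- barrow (a joint): tilt of the barrow (tray, legs, handle; 0.8 kg) about the wheel's axle: 0 = standing on its legs, grows as the handle is lifted and the tray tips forward, stop at 1.2 rad. Free hinge with slight friction: it falls back from small tilts and goes on forward by itself when tipped far. Props roll out over the front lip from about 0.6 rad; 1.0 rad empties it surely
- barrow_axle (a point): centre of the axle, on the tilt axis, 55 mm above the table; its axes turn with the tray and equal those of the dock at tilt 0
- barrow_handle (a point): middle of the handle's straight cross bar: round, 18 mm diameter, black grip, 144 mm long parallel to the axle, with 16 mm side shafts at its ends (128 mm free between them). At tilt 0 it is 250 mm behind the axle (dock -y) and 130 mm above the table; nothing at its height is within 80 mm in front or behind
- tray_floor (a point): middle of the upper face of the tray's floor. The blue tray is open on top and at the front: inside 170 mm along the axle (x) and 200 mm fore and aft (y), side walls 35 mm and rear wall 47 mm high, 5 mm thick. The floor slopes 6 degrees down towards the rear wall at tilt 0 (it is about 130 mm above the table here), so a prop laid on it rolls back; the front has a 2.5 mm lip
- reject_center (a point): centre of the terracotta kiln prop in the rack: round bar-like tube 40 mm diameter, 120 mm long along its x axis, 0.18 kg or so, dark bores at its ends
- loaded_center (a point): centre of the same kind of terracotta prop that already lies crosswise in the tray against its rear wall
- good_center (a point): centre of the white kiln prop (same size) in the other cradle of the rack; it stays there
- rack: fixed white rack, origin on the table below the middle of its two props; x axis from its open front inwards, away from the robot. Props lie along x at y = +45 and -45 mm (either may be the terracotta one), centres 82 mm up at x = 0, on dark cross rails at x = -42 and +42 mm (14 wide, tops at 62 mm) with 7 mm stops beside the props. Base plate 12 mm thick, x -70 to 110, y -100 to 100 mm
- rack_board (a point): middle of the lower front edge of the rack's overhanging shelf board, 220 mm above the table at rack x = -5 mm; the board runs back to x = 110, is 200 mm wide and carries jars up to 297 mm high. Sides and front are open, its two posts stand at the back corners (x = 98 mm). The board stops a tool coming straight down on a prop: come from the front, tilted about 30 to 40 degrees
- crate: red open crate, 200 (x) by 190 (y) by 60 mm high, walls and floor 6 mm, 0.6 kg, loose; origin at the centre of its underside on the table, axes roughly as the dock's. Its near wall, facing the dock, touches the dock plate when its centre is at dock y = 157 mm
- crate_lug (a point): middle of the thick grip lug at the rim of the crate's side towards the robot (crate x = -99 mm, 48 mm up): lug 14 mm thick (x), 80 mm long (y), 24 mm high, top flush with the rim. It can be pinched from above with one finger inside the crate
- jar: green jar with green lid, 56 mm wide, 75 mm high; origin under its centre. Bystander
- lid_a: blue paint lid, 54 mm wide, 14 mm high, on the table between robot and barrow; origin under its centre. Bystander
- lid_b: second blue paint lid, the same. Bystander
Mind the look-alikes: they are no part of the job. Leave any pink or turquoise look-alike of the part that bears loaded_center alone. What is shaped like the part that bears reject_center but yellow is not meant.

How it is judged (in metres and radians):
On the way, in this order (a step that is already met when the one before it is completed fails the run):
1. the terracotta prop from the rack lies released in the tray with the other, the barrow on its legs (x of reject_center in the frame of tray_floor between -0.075 and 0.075 m and y of reject_center in the frame of tray_floor between -0.115 and 0.11 m and z of reject_center in the frame of tray_floor between -0.01 and 0.06 m and x of loaded_center in the frame of tray_floor between -0.075 and 0.075 m and y of loaded_center in the frame of tray_floor between -0.115 and 0.11 m and z of loaded_center in the frame of tray_floor between -0.01 and 0.06 m and contact force between the fingers and anything else below 0.2 N and value of joint barrow below 0.08 rad), for 0.2 s.
2. the crate stands square under the tray's lip, within 30 mm of the wheel dock, and is released; both props still in the tray (x of crate in the frame of dock between -0.035 and 0.035 m and y of crate in the frame of dock between 0.14 and 0.187 m and angle between the x axis of crate and the x axis of dock, either way round below 0.2 rad and x of reject_center in the frame of tray_floor between -0.075 and 0.075 m and y of reject_center in the frame of tray_floor between -0.115 and 0.11 m and z of reject_center in the frame of tray_floor between -0.01 and 0.06 m and x of loaded_center in the frame of tray_floor between -0.075 and 0.075 m and y of loaded_center in the frame of tray_floor between -0.115 and 0.11 m and z of loaded_center in the frame of tray_floor between -0.01 and 0.06 m and contact force between the fingers and anything else below 0.2 N), for 0.2 s.
3. the tray is tipped forward (over 0.6 rad) and both terracotta props are in the crate (x of reject_center in the frame of crate between -0.095 and 0.095 m and y of reject_center in the frame of crate between -0.09 and 0.09 m and z of reject_center in the frame of crate between 0 and 0.08 m and x of loaded_center in the frame of crate between -0.095 and 0.095 m and y of loaded_center in the frame of crate between -0.09 and 0.09 m and z of loaded_center in the frame of crate between 0 and 0.08 m and value of joint barrow above 0.6 rad), for 0.1 s.
At the end, for the whole second after the job is handed in: Both terracotta props at rest in the crate; crate upright, square within 0.2 rad, within 30 mm of the dock plate and 35 mm of its middle line sideways; barrow back on its legs (tilt under 0.03 rad); white prop within 15 mm of its start (x of reject_center in the frame of crate between -0.095 and 0.095 m and y of reject_center in the frame of crate between -0.09 and 0.09 m and z of reject_center in the frame of crate between 0 and 0.08 m and x of loaded_center in the frame of crate between -0.095 and 0.095 m and y of loaded_center in the frame of crate between -0.09 and 0.09 m and z of loaded_center in the frame of crate between 0 and 0.08 m and x of crate in the frame of dock between -0.035 and 0.035 m and y of crate in the frame of dock between 0.14 and 0.187 m and angle between the x axis of crate and the x axis of dock, either way round below 0.2 rad and value of joint barrow below 0.03 rad and angle between crate's own z axis and vertical below 0.08 rad and distance of good_center from where it was at the start of the episode below 0.015 m and linear speed of crate below 0.03 m/s and linear speed of each of reject, loaded below 0.05 m/s); the robot touches nothing.
It fails at once if the barrow is dropped back (falls faster than 2.5 rad/s) (velocity of joint barrow below -2.5 rad/s).
It fails at once if the white prop is pushed out of its cradle (distance of good_center from where it was at the start of the episode above 0.025 m).
It fails at once if the green jar or a blue lid is moved by more than 30 mm (distance of any of jar, lid_a, lid_b from where it was at the start of the episode above 0.03 m).
It fails at once if the terracotta prop is dropped on the table (height (world z) of reject_center below 0.024 m and not (x of reject_center in the frame of crate between -0.1 and 0.1 m and y of reject_center in the frame of crate between -0.095 and 0.095 m)).
It also fails if it takes over 67 s, if anything falls off the work surface, if the arm or the gripper's body presses on something with over 40 N, if the wrist force passes 120 N, or if a joint passes its speed limit or range.

## Working session

There is one attempt and no reset: what is moved stays moved. The work goes in short steps, Python scripts to look and compute and a tool call to move; the robot and the scene stay as the last step left them, time stands still between calls to the robot, and variables do not carry over. Pictures are saved under pics/ and viewed, at most 10 in all, crops included, and the job is handed in when it is done.

Besides the shell and the picture viewer there is one more tool, called after ">>>" as a command line: name --argument value ..., lists and objects as JSON in quotes. jog_arm: Moves the arm, as the interface text tells. Shift numbers are shares of 300 mm and turn numbers shares of 90 degrees, none past 1 either way. Its arguments: {"type":"object","properties":{"plan":{"type":"array"}},"required":["plan"]}

```bash
mkdir -p pics; cat > h.py <<'E'
import numpy as np, cv2
from scipy.spatial.transform import Rotation as R
from cell import ctrl
def save(d,n): cv2.imwrite('pics/'+n,cv2.cvtColor(d['img'],cv2.COLOR_RGB2BGR))
def rot(o):
    o=np.array(o,float)
    if o.shape==(3,3): return o
    return R.from_euler('xyz',o).as_matrix() if o.size==3 else R.from_quat(o).as_matrix()
def world(d,mask=None):
    "points (N,3) of masked pixels with depth, fixed cameras"
    if mask is None: mask=np.ones(d['depth'].shape,bool)
    v,u=np.nonzero(mask&(d['depth']>0)); z=d['depth'][v,u]
    p=np.c_[(u-d['cx'])/d['fx']*z,(v-d['cy'])/d['fy']*z,z]
    return p@rot(d['orientation']).T+np.array(d['position']), d['img'][v,u]
def plan(targets):
    "world (pos, R) targets -> tool fractions from the current measured pose"
    s=ctrl.read_state(); p=np.array(s['eef_pos']); M=rot(s['tool_rot'])
    for q,N in targets:
        t=M.T@(np.array(q)-p)/300; w=R.from_matrix(M.T@N).as_rotvec()/(np.pi/2)
        print(np.round(t,3),np.round(w,3))
E
python3 - <<'E'
from h import *
s=ctrl.read_state(); print(s)
for n in('top','side'):
    d=ctrl.get_image(n); save(d,n+'0.png'); print(n,d['fx'],d['cx'],d['cy'],d['position'],d['orientation'])
    for t in ['dock','barrow','barrow_handle','tray_floor','reject_center','good_center','loaded_center','rack','rack_board','crate','crate_lug','jar','lid_a']:
        for r in ctrl.trace(d,t)[:4]:
            P,_=world(d,r['pixels'])
            if len(P): print(t,round(r['score'],2),np.round(r['extent']),np.median(P,0).round(),np.percentile(P,3,0).round(),np.percentile(P,97,0).round())
E
```

```text
{'clock': 0.0, 'qpos': array([ 1.04817074,  0.62935891,  0.03842509,  1.51836047, -0.02701436,
        0.99626447, -0.01996843]), 'qd': array([ 1.01299715e-03,  8.98994829e-04, -1.44693790e-05,  1.11094652e-03,
        1.53558204e-03, -1.76359737e-03,  1.41852299e-03]), 'tau': array([-1.47359260e-04, -5.63386667e+01,  1.22607742e+00, -1.93440467e+01,
        1.09162283e-02,  1.05881039e-02, -1.15003218e-05]), 'eef_pos': array([ 286.48534615, -582.77974099,  230.38287699]), 'tool_rot': array([-3.13971874e+00,  3.04740002e-06,  4.56863151e-01]), 'force': array([ 1.14575108, -0.35950382, -0.4876814 ]), 'torque': array([-0.01000865, -0.01479015, -0.01265423]), 'gripper_force': 0.0, 'width': 85.40378824761468}
top 431.266927414616 262.3257521040444 188.46042206875956 [ 371.93584162  -68.01512013 1383.55131701] [-3.01997768  0.00879306 -1.55105315]
dock 0.65 [259. 177. 108.  64.] [559.   3. 134.] [ 469. -192.  120.] [642. 101. 167.]
barrow 0.88 [261. 178. 107.  64.] [559.   5. 133.] [ 469. -192.  121.] [642. 102. 166.]
barrow_handle 0.67 [260. 179. 109.  64.] [559.   2. 133.] [ 469. -192. 
[... 2697 characters left out ...]
 190.  86.  80.] [568. -13. 132.] [ 467. -200.   35.] [643.  99. 164.]
loaded_center 0.54 [264. 190.  39.  17.] [546. -79. 157.] [491. -89. 140.] [603. -58. 163.]
rack 0.94 [306. 272.  82. 118.] [ 543. -449.  231.] [ 443. -538.    6.] [ 661. -347.  297.]
rack_board 0.68 [305. 273.  79. 112.] [ 543. -449.  230.] [ 443. -538.    6.] [ 661. -348.  297.]
crate_lug 0.75 [227. 154.  59.  50.] [537. 330.  12.] [439. 200.  -1.] [636. 391.  61.]
crate_lug 0.34 [260. 188.  86.  73.] [570. -14. 132.] [ 467. -200.   -1.] [647. 101. 164.]
jar 0.74 [309. 187.  16.  21.] [749. -33.  52.] [731. -45.   8.] [775.   0.  77.]
lid_a 0.66 [260. 187.  83.  80.] [567. -14. 132.] [ 467. -200.   31.] [643. 100. 164.]
```

```bash
python3 -c "
import cv2,numpy as np
a=cv2.imread('pics/top0.png');b=cv2.imread('pics/side0.png')
cv2.imwrite('pics/both.png',cv2.resize(np.hstack([a,b]),(800,300)))"
```

```text
(no output)
```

View pics/top0.png

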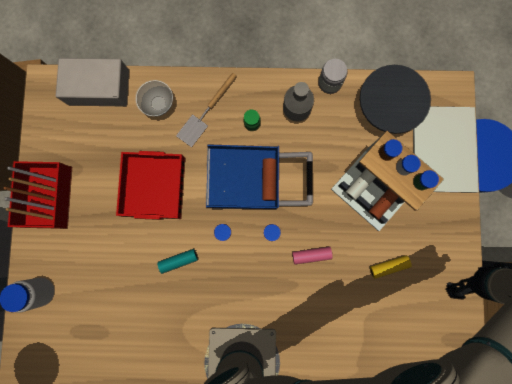

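View pics/side0.png

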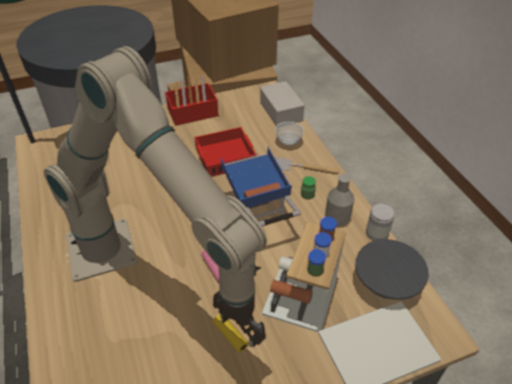

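The pictures show the barrow with its handle to the right (−y) and the loaded prop at (270,179). The crate is at (151,186). The rack is at (386,180), turned about −40°, with the terracotta prop at (382,203) and the white one at (358,187). The pink, teal and yellow props are look-alikes lying on the table.

```bash
python3 - <<'E'
from h import *
def rect(P):
    r=cv2.minAreaRect(P[:,:2].astype(np.float32)); return np.round(r[0],1),np.round(r[1],1),round(r[2],1)
for n in('top','side'):
    d=ctrl.get_image(n); P,C=world(d); hsv=cv2.cvtColor(C[None],cv2.COLOR_RGB2HSV)[0].astype(int); H,S,V=hsv.T
    x,y,z=P.T
    def box(a,b,c,e,f,g): return (x>a)&(x<b)&(y>c)&(y<e)&(z>f)&(z<g)
    def clean(Q):
        c=np.median(Q,0); return Q
    m=box(440,680,-130,140,120,175)&(H>100)&(H<125)&(S>120); print(n,'tray',m.sum(),rect(P[m]),P[m].min(0).round(),P[m].max(0).round())
    m=box(440,680,-260,-140,110,155); print('handle',m.sum(),rect(P[m]))
    m=m&(y<np.percentile(y[m],30)); print(' bar',np.median(P[m],0).round(1),np.percentile(P[m],[2,98],axis=0).round(1).tolist())
    m=box(400,680,180,420,52,66)&((H<8)|(H>172))&(S>120); print('crate rim',m.sum(),rect(P[m]))
    k=m&(x<470); print(' xside hist',np.percentile(x[k],[1,10,50,90]).round(1))
    lug=m&(x<np.percentile(x[m],3)); print(' lug',P[lug].mean(0).round(1))
    m=box(420,700,-560,-290,205,240)&(H<25)&(S>60); print('board',m.sum(),rect(P[m]),np.median(z[m]))
    m=box(420,620,-500,-300,84,112)&((H<12)|(H>172))&(S>110); Q=P[m]; print('terra',m.sum(),rect(Q),np.percentile(z[m],98)); u,s,vt=np.linalg.svd(Q[:,:2]-Q[:,:2].mean(0)); print(vt[0],Q.mean(0).round(1),s)
    m=box(420,640,-460,-280,84,112)&(S<50)&(V>130); Q=P[m]; print('white',m.sum(),rect(Q))
    m=box(470,640,-120,-20,145,175)&((H<12)|(H>172))&(S>110); print('loaded',m.sum(),rect(P[m]),np.percentile(z[m],98))
    m=box(420,700,-560,-290,3,20)&(S<50); print('base',m.sum(),rect(P[m]))
E
```

```text
top tray 3542 (array([555.2,   2.3]), array([178.9, 202.8]), 0.4) [ 465. -100.  120.] [645. 104. 175.]
handle 483 (array([ 557.4, -169.7]), array([158.1,  58.3]), 0.3)
 bar [ 551.8 -195.3  137.9] [[483.5, -198.8, 132.8], [625.7, -192.0, 142.7]]
crate rim 716 (array([540. , 299.1]), array([191.6, 212.3]), 89.0)
 xside hist [434.9 436.4 443.1 455.5]
 lug [435.3 300.9  58.8]
board 2065 (array([ 569.9, -428.3]), array([200.2, 117.1]), 49.1) 235.38431900792466
terra 392 (array([ 490.6, -417.4]), array([38.7, 92.3]), 48.0) 105.93117200546452
[-0.75076054  0.66057446] [ 490.  -415.1   98.2] [534.18098964 211.49246979]
white 227 (array([ 506.7, -374.4]), array([125.9,  60.3]), 50.5)
loaded 531 (array([550. , -72.9]), array([117.5,  34.9]), 0.9) 165.22017081756835
base 1248 (array([ 593.6, -447.4]), array([200.4, 306.5]), 49.2)
side tray 1327 (array([553.2,  -2.6]), array([178., 205.]), 0.0) [ 464. -105.  120.] [642. 100. 172.]
handle 286 (array([ 563.3, -175.1]), array([150.6,  65.9]), 0.7)
 bar [ 553.9 -202.5  132. ] [[498.5, -206.4, 125.5], [628.1, -200.5, 140.4]]
crate rim 302 (array([538.6, 294.4]), array([203.2, 210.1]), 89.7)
 xside hist [433.6 437.3 443.2 458.1]
 lug [434.5 287.6  57.8]
board 1715 (array([ 569.6, -430.7]), array([205.3, 115.3]), 49.1) 233.366306067069
terra 441 (array([ 497.7, -433.9]), array([ 40.8, 117.1]), 45.8) 104.47225468022074
[ 0.74639511 -0.66550308] [ 495.8 -436.3   96. ] [708.82637206 178.8224391 ]
white 101 (array([ 523.6, -334.8]), array([37.3, 32.2]), 49.4)
loaded 156 (array([547.6, -76.7]), array([114.1,  24.9]), 2.3) 163.19573990104848
base 1770 (array([ 581.5, -461.1]), array([201.6, 303.7]), 48.6)
```

```bash
cat >> h.py <<'E'
rx=np.array([.756,-.655,0]); Z=np.array([0,0,1.])
def tool(xh,tilt):
    "tool with x heading xh (horizontal), pointing down and leaning forward along xh by tilt deg"
    xh=np.array(xh,float)/np.linalg.norm(xh); t=np.radians(tilt); z=np.sin(t)*xh-np.cos(t)*Z; y=np.cross(-Z,xh); y=np.cross(z,np.cos(t)*xh+np.sin(t)*Z)
    return np.c_[np.cross(y,z),y,z]
E
python3 - <<'E'
from h import *
T=tool(rx,35); print(T.round(2), np.linalg.det(T))
c=np.array([500.3,-429.5,82])-5*rx
g=c+14*T[:,2]; print(g)
plan([([330,-400,250],T),(g-130*T[:,2],T)])
E
```

```text
[[ 0.62 -0.65  0.43]
 [-0.54 -0.76 -0.38]
 [ 0.57 -0.   -0.82]] 0.9999999999999994
[ 502.58903088 -431.4832212    70.53187138]
[ 0.399 -0.485 -0.062] [-0.227  0.343  0.721]
[ 0.772 -0.366  0.181] [-0.227  0.343  0.721]
```

>>> jog_arm --plan '[{"tx": 0.2, "ty": -0.3, "tz": -0.06, "wx": -0.06, "wy": 0.09, "wz": 0.18, "claw": 0.3}, {"tx": 0.399, "ty": -0.485, "tz": -0.062, "wx": -0.227, "wy": 0.343, "wz": 0.721, "claw": 0.3}, {"tx": 0.399, "ty": -0.485, "tz": -0.062, "wx": -0.227, "wy": 0.343, "wz": 0.721, "claw": 0.3}, {"tx": 0.399, "ty": -0.485, "tz": -0.062, "wx": -0.227, "wy": 0.343, "wz": 0.721, "claw": 0.3}, {"tx": 0.399, "ty": -0.485, "tz": -0.062, "wx": -0.227, "wy": 0.343, "wz": 0.721, "claw": 0.3}, {"tx": 0.399, "ty": -0.485, "tz": -0.062, "wx": -0.227, "wy": 0.343, "wz": 0.721, "claw": 0.3}, {"tx": 0.399, "ty": -0.485, "tz": -0.062, "wx": -0.227, "wy": 0.343, "wz": 0.721, "claw": 0.3}, {"tx": 0.399, "ty": -0.485, "tz": -0.062, "wx": -0.227, "wy": 0.343, "wz": 0.721, "claw": 0.3}, {"tx": 0.399, "ty": -0.485, "tz": -0.062, "wx": -0.227, "wy": 0.343, "wz": 0.721, "claw": 0.3}, {"tx": 0.772, "ty": -0.366, "tz": 0.181, "wx": -0.227, "wy": 0.343, "wz": 0.721, "claw": 0.3}, {"tx": 0.772, "ty": -0.366, "tz": 0.181, "wx": -0.227, "wy": 0.343, "wz": 0.721, "claw": 0.3}, {"tx": 0.772, "ty": -0.366, "tz": 0.181, "wx": -0.227, "wy": 0.343, "wz": 0.721, "claw": 0.3}]'

```text
clock: 2.7
eef_pos: [424.6, -404.0, 273.1]
tool_rot: [-3.137, -0.552, -0.713]
force: [0.2, 0.1, -0.6]
width: 59.5
gripper_force: 0.0
```

```bash
cat > s1.py <<'E'
from h import *
T=tool(rx,35)
g=np.array([500.3,-429.5,82])-5*rx+14*T[:,2]
s=ctrl.read_state(); print(s['eef_pos'],s['tool_rot'],s['qpos'].round(2),T@np.array([0,0,1]))
plan([(g-130*T[:,2],T),(g-60*T[:,2],T),(g-30*T[:,2],T),(g,T)])
E
python3 s1.py
```

```text
[ 424.57454698 -404.0295776   273.11860903] [-3.13718888 -0.5518137  -0.71305612] [ 0.3   0.34  0.55  2.18 -1.1   0.23 -0.48] [ 0.43350221 -0.37558723 -0.81915204]
[-0.161 -0.1    0.277] [-0.003  0.038  0.   ]
[-0.147 -0.099  0.51 ] [-0.003  0.038  0.   ]
[-0.141 -0.098  0.61 ] [-0.003  0.038  0.   ]
[-0.136 -0.098  0.71 ] [-0.003  0.038  0.   ]
```

```bash
cat > fk.py <<'E'
import numpy as np, itertools
from scipy.spatial.transform import Rotation as R
from scipy.optimize import least_squares
D=[([1.04817074,0.62935891,0.03842509,1.51836047,-0.02701436,0.99626447,-0.01996843],[286.485,-582.78,230.383],[-3.13971874,0,0.456863])]
def fk(q,s,o,L):
    M=R.from_euler('z',o); q=np.array(q)*s; p=np.array([0,0,L[0]])
    def z(M,a): return M*R.from_euler('z',a)
    def y(M,a): return M*R.from_euler('y',a)
    M=y(z(M,q[0]),q[1]); p=p+M.apply([0,0,L[1]])
    M=y(z(M,q[2]),q[3]); p=p+M.apply([0,0,L[2]])
    M=y(z(M,q[4]),q[5]); p=p+M.apply([0,0,L[3]])
    return p,z(M,q[6]+L[4])
E
python3 - <<'E'
from fk import *
from h import ctrl
s=ctrl.read_state(); D.append((s['qpos'],s['eef_pos'],s['tool_rot'])); print([list(map(float,a)) for a in D[1]])
best=[]
for sg in itertools.product([1,-1],repeat=4):
    for o in(0,np.pi):
        S=np.array([sg[0],1,sg[1],1,sg[2],1,sg[3]])
        def f(L):
            e=[]
            for q,p,r in D:
                a,M=fk(q,S,o,L); e+=list((a-p)/100)+list((M.inv()*R.from_euler('xyz',r)).as_rotvec())
            return np.array(e)
        for l4 in (0,1.57,3.14,-1.57):
            r=least_squares(f,[300,450,450,250,l4]); best.append((r.cost,S.tolist(),o,r.x.round(3).tolist()))
best.sort(key=lambda b:b[0])
for b in best[:4]: print(b)
E
```

```text
[[0.3016973705641261, 0.33697888344652477, 0.5451291930950575, 2.1818182181081793, -1.0993915491619817, 0.23357744735680772, -0.4816767822794137], [424.5745469842652, -404.02957760041136, 273.11860903098625], [-3.1371888827014107, -0.5518137049493772, -0.7130561191937905]]
(np.float64(0.050784441705384195), [-1, 1, -1, 1, -1, 1, -1], 0, [419.177, 496.106, 424.257, 348.319, 1.571])
(np.float64(0.050784441705384195), [-1, 1, -1, 1, -1, 1, -1], 0, [419.177, 496.106, 424.257, 348.319, 1.571])
(np.float64(0.050784441705384195), [-1, 1, -1, 1, -1, 1, -1], 0, [419.177, 496.106, 424.257, 348.319, 1.571])
(np.float64(0.050784441705384376), [-1, 1, -1, 1, -1, 1, -1], 0, [419.177, 496.106, 424.257, 348.319, 1.571])
```

```bash
cat >> fk.py <<'E'
S=np.array([-1,1,-1,1,-1,1,-1]); 
lo=np.array([-3.06,-.37,-1.25,.18,-1.1,.23,-2.94]); hi=np.array([3.06,2.12,1.32,2.47,4.24,1.98,2.94])
def fk2(q,v):
    L=v[:5]; M=R.identity(); q=np.array(q)*S; E=lambda a,t:R.from_euler(a,t)
    M=M*E('z',q[0])*E('y',q[1]); p=np.array([0,0,L[0]])+M.apply([v[5],0,L[1]])
    M=M*E('z',q[2])*E('y',q[3]); p=p+M.apply([v[6],0,L[2]])
    M=M*E('z',q[4])*E('y',q[5]); p=p+M.apply([v[7],0,L[3]])
    return p,M*E('z',q[6]+np.pi/2)
def fit(D):
    prior=np.array([400,470,430,330,0,0,0,0.])
    def f(v):
        e=[]
        for q,p,r in D: e+=list(fk2(q,v)[0]-p)
        return np.r_[e,(v-prior)*.02]
    return least_squares(f,prior)
def ik(v,p,T,seeds=12,rng=np.random.default_rng(0)):
    best=[]
    mid=(lo+hi)/2
    for k in range(seeds):
        q0=rng.uniform(lo+.05,hi-.05)
        def f(q):
            a,M=fk2(q,v); return np.r_[(a-p)/100,(M.inv()*R.from_matrix(T)).as_rotvec(),.003*(q-mid)/(hi-lo)]
        r=least_squares(f,q0,bounds=(lo,hi)); e=np.linalg.norm(f(r.x)[:6]); best.append((e,r.x))
    return sorted(best,key=lambda b:b[0])
E
python3 - <<'E'
from fk import *
from h import *
s=ctrl.read_state(); D.append((s['qpos'],s['eef_pos'],s['tool_rot']))
r=fit(D); print(r.x.round(1),(r.fun[:6]).round(1)); np.save('v.npy',r.x)
for tl in(30,35,40):
  for fl in(0,1):
    T=tool(rx,tl)
    if fl: T=T@np.diag([-1,-1,1])
    for b in(0,100):
        g=np.array([496.5,-426,82])+(14-b)*T[:,2]
        B=ik(r.x,g,T); print(tl,fl,b,round(B[0][0],3),[x[1].round(2).tolist() for x in B[:2] if x[0]<.03])
T=tool([1,0,0],35)
for fl in(0,1):
    B=ik(r.x,np.array([554,5,140]),T@np.diag([-1,-1,1.]) if fl else T); print('tray',fl,round(B[0][0],3),B[0][1].round(2).tolist())
E
```

```text
[858.9 493.  623.  491.4  -0.    2.2 232.2  37.6] [17.7  9.4  0.3 -0.6 -0.2 -0.5]
30 0 0 0.0 [[1.75, 1.38, -0.78, 1.83, 2.35, 0.48, -2.94], [1.75, 1.38, -0.78, 1.83, 2.35, 0.48, -2.94]]
30 0 100 0.0 [[1.88, 1.23, -0.89, 2.01, 2.22, 0.52, -2.84], [1.88, 1.23, -0.89, 2.01, 2.22, 0.52, -2.84]]
30 1 0 0.0 [[-0.58, 1.65, 0.89, 1.82, 3.85, 0.58, 2.65], [1.3, 1.07, -0.5, 1.84, 2.36, 0.31, -0.32]]
30 1 100 0.0 [[-0.8, 1.66, 0.97, 2.01, 3.88, 0.7, 2.49], [-0.8, 1.66, 0.97, 2.01, 3.88, 0.7, 2.49]]
35 0 0 0.0 [[0.29, 1.08, 0.31, 1.87, 3.33, 0.38, 1.01], [0.29, 1.08, 0.31, 1.87, 3.33, 0.38, 1.01]]
35 0 100 0.0 [[2.1, 1.5, -0.84, 2.05, 2.69, 0.57, -2.94], [2.1, 1.5, -0.84, 2.05, 2.69, 0.57, -2.94]]
35 1 0 0.0 [[-0.59, 1.65, 0.8, 1.85, 3.53, 0.53, 2.94], [1.15, 1.09, -0.33, 1.87, 2.91, 0.39, -0.96]]
35 1 100 0.0 [[-0.85, 1.67, 0.85, 2.05, 3.57, 0.61, 2.72], [1.23, 0.89, -0.4, 2.07, 2.85, 0.39, -0.92]]
40 0 0 0.0 [[0.25, 1.17, 0.3, 1.86, 3.14, 0.53, 1.14], [0.25, 1.17, 0.3, 1.86, 3.14, 0.53, 1.14]]
40 0 100 0.0 [[0.18, 1.01, 0.33, 2.07, 3.13, 0.56, 1.13], [0.18, 1.01, 0.33, 2.07, 3.13, 0.56, 1.13]]
40 1 0 0.0 [[-0.84, 1.87, 0.73, 1.86, 3.16, 0.53, 2.94], [0.86, 1.12, -0.1, 1.86, 3.13, 0.53, -1.42]]
40 1 100 0.0 [[-0.96, 1.74, 0.71, 2.07, 3.16, 0.56, 2.94], [0.85, 0.94, -0.1, 2.07, 3.12, 0.56, -1.45]]
tray 0 0.0 [-0.34, 0.91, 0.21, 2.12, 3.18, 0.47, 1.27]
tray 1 0.0 [-1.57, 1.59, 0.73, 2.11, 3.37, 0.57, 2.94]
```

```bash
python3 - <<'E'
from fk import *
from h import *
s=ctrl.read_state(); D.append((s['qpos'],s['eef_pos'],s['tool_rot'])); np.set_printoptions(suppress=True)
for q,p,r in D:
    print((fk2(q,np.zeros(8))[1].inv()*R.from_euler('xyz',r)).as_rotvec().round(4))
plan([([430,-390,230],tool(rx,0)),([400,-330,260],tool([1,0,0],0))])
E
```

```text
[0. 0. 0.]
[ 0. -0. -0.]
[-0.09  -0.047  0.114] [-0.003 -0.351  0.001]
[-0.213 -0.133 -0.079] [ 0.123 -0.337 -0.441]
```

Orientation model is exact; a couple of moves will pin down the lengths.

>>> jog_arm --plan '[{"tx": -0.1, "ty": -0.05, "tz": 0.1, "wy": -0.35, "claw": 0.3}, {"tx": -0.1, "ty": -0.05, "tz": 0.1, "wy": -0.35, "claw": 0.3}, {"tx": -0.1, "ty": -0.05, "tz": 0.1, "wy": -0.35, "claw": 0.3}, {"tx": -0.1, "ty": -0.05, "tz": 0.1, "wy": -0.35, "claw": 0.3}, {"tx": -0.1, "ty": -0.05, "tz": 0.1, "wy": -0.35, "claw": 0.3}]'

```text
invalid input at $.plan[0]: expected keys tx, ty, tz, wx, wy, wz, claw
```

```bash
python3 -c "
from h import *
s=ctrl.read_state();print([list(map(float,s[k])) for k in('qpos','eef_pos','tool_rot')])"
```

```text
[[0.3016973705641261, 0.33697888344652477, 0.5451291930950575, 2.1818182181081793, -1.0993915491619817, 0.23357744735680772, -0.4816767822794137], [424.5745469842652, -404.02957760041136, 273.11860903098625], [-3.1371888827014107, -0.5518137049493772, -0.7130561191937905]]
```

>>> jog_arm --plan '[{"tx": -0.2, "ty": -0.1, "tz": -0.1, "wx": 0.1, "wy": -0.1, "wz": 0.8, "claw": 0.3}, {"tx": -0.2, "ty": -0.1, "tz": -0.1, "wx": 0.1, "wy": -0.1, "wz": 0.8, "claw": 0.3}, {"tx": -0.2, "ty": -0.1, "tz": -0.1, "wx": 0.1, "wy": -0.1, "wz": 0.8, "claw": 0.3}, {"tx": -0.2, "ty": -0.1, "tz": -0.1, "wx": 0.1, "wy": -0.1, "wz": 0.8, "claw": 0.3}, {"tx": -0.2, "ty": -0.1, "tz": -0.1, "wx": 0.1, "wy": -0.1, "wz": 0.8, "claw": 0.3}, {"tx": -0.2, "ty": -0.1, "tz": -0.1, "wx": 0.1, "wy": -0.1, "wz": 0.8, "claw": 0.3}]'

```text
clock: 3.3
eef_pos: [391.3, -337.9, 266.3]
tool_rot: [-2.663, -0.199, -1.614]
force: [-0.7, -0.3, -0.1]
width: 60.1
gripper_force: 0.0
```

```bash
python3 -c "
from h import *
s=ctrl.read_state();print([list(map(float,s[k])) for k in('qpos','eef_pos','tool_rot')])"
```

```text
[[0.5332119214122252, 0.2441504792561952, 0.30415886852173674, 2.2828584374244376, -1.099301470977222, 0.3009157965904663, -1.3112300855464627], [391.3382755730345, -337.9069944911725, 266.3107910459396], [-2.662752355919868, -0.1990754148795144, -1.6144687169514516]]
```

```bash
cat > fit.py <<'E'
from fk import *
D+= [([0.3016973705641261,0.33697888344652477,0.5451291930950575,2.1818182181081793,-1.0993915491619817,0.23357744735680772,-0.4816767822794137],[424.5745469842652,-404.02957760041136,273.11860903098625],0),
([0.5332119214122252,0.2441504792561952,0.30415886852173674,2.2828584374244376,-1.099301470977222,0.3009157965904663,-1.3112300855464627],[391.3382755730345,-337.9069944911725,266.3107910459396],0)]
E
cat > t.py <<'E'
from fit import *
# linear in lengths: p = sum over frames M_i * o_i
def rows(q):
    q=np.array(q)*S; E=lambda a,t:R.from_euler(a,t); M=R.identity(); out=[np.eye(3)]
    for i in range(7):
        M=M*E('zy'[i%2],q[i]); out.append(M.as_matrix())
    return np.hstack(out)
A=np.vstack([rows(d[0]) for d in D]); b=np.concatenate([d[1] for d in D])
names=[f'{f}{a}' for f in range(8) for a in 'xyz']
base=[2,names.index('2z'),names.index('4z'),names.index('6z')]
res=[]
for k in(0,1,2):
    for ex in itertools.combinations([i for i in range(24) if i not in base],k):
        c=base+list(ex); x,_,rk,_=np.linalg.lstsq(A[:,c],b,rcond=None)
        if rk<len(c): continue
        res.append((k,np.linalg.norm(A[:,c]@x-b),[names[i] for i in ex],x.round(1).tolist()))
for k in(0,1,2):
    for r in sorted([r for r in res if r[0]==k],key=lambda r:r[1])[:8]: print(r)
E
python3 t.py
```

```text
(0, np.float64(38.28534724236649), [], [411.6, 496.0, 427.4, 333.0])
(1, np.float64(2.6022627598962376), ['3y'], [345.5, 556.4, 384.9, 356.5, -27.4])
(1, np.float64(2.602262759896302), ['4y'], [345.5, 556.4, 384.9, 356.5, -27.4])
(1, np.float64(3.7121046004693627), ['2y'], [322.6, 562.0, 378.9, 338.9, -28.1])
(1, np.float64(3.7121046004694174), ['1y'], [322.6, 562.0, 378.9, 338.9, -28.1])
(1, np.float64(7.41822699920764), ['0x'], [380.6, 558.2, 404.2, 379.2, -35.2])
(1, np.float64(9.621338106564101), ['0y'], [324.2, 542.2, 348.3, 344.8, -43.6])
(1, np.float64(24.198963156850702), ['5y'], [415.3, 535.6, 401.4, 386.6, -29.9])
(1, np.float64(24.198963156850848), ['6y'], [415.3, 535.6, 401.4, 386.6, -29.9])
(2, np.float64(0.2206865095487111), ['2y', '4y'], [335.6, 559.1, 382.1, 349.3, -11.7, -16.2])
(2, np.float64(0.22068650954871724), ['1y', '3y'], [335.6, 559.1, 382.1, 349.3, -11.7, -16.2])
(2, np.float64(0.22068650954872718), ['2y', '3y'], [335.6, 559.1, 382.1, 349.3, -11.7, -16.2])
(2, np.float64(0.22068650954874228), ['1y', '4y'], [335.6, 559.1, 382.1, 349.3, -11.7, -16.2])
(2, np.float64(1.6529083574757473), ['0x', '7y'], [369.4, 563.8, 400.5, 376.8, -37.5, 5.5])
(2, np.float64(1.7683311343208374), ['0y', '3x'], [309.4, 588.7, 348.0, 396.4, -61.4, -52.3])
(2, np.float64(2.145719660821533), ['4x', '4y'], [330.4, 558.1, 378.8, 351.8, -7.1, -28.0])
(2, np.float64(2.1457196608215443), ['3y', '4x'], [330.4, 558.1, 378.8, 351.8, -28.0, -7.1])
```

```bash
cat >> fk.py <<'E'
def fk2(q,v=None):
    q=np.array(q)*S; E=lambda a,t:R.from_euler(a,t)
    M=E('z',q[0])*E('y',q[1]); p=np.array([0,0,335.6])+M.apply([0,-11.7,559.1])
    M=M*E('z',q[2])*E('y',q[3]); p=p+M.apply([0,-16.2,382.1])
    M=M*E('z',q[4])*E('y',q[5]); p=p+M.apply([0,0,349.3])
    return p,M*E('z',q[6]+np.pi/2)
E
python3 - <<'E'
from fk import *
from h import *
def show(n,p,T):
    B=[b for b in ik(None,p,T,30) if b[0]<.01]
    seen=[]
    for e,q in B:
        if all(np.abs(q-k).max()>.3 for k in seen): seen.append(q)
    print(n,[(k.round(2).tolist(),round(float(min((k-lo).min(),(hi-k).min())),2)) for k in seen[:4]])
for tl in(25,30,35,40):
  for fl in(0,1):
    T=tool(rx,tl)
    if fl: T=T@np.diag([-1,-1,1])
    for b in(0,100):
        show((tl,fl,b),np.array([496.5,-426,82])+(14-b)*T[:,2],T)
for tl in(0,-30,30,35,40):
    T=tool([1,0,0],tl)
    for fl in(0,1): show(('tray',tl,fl),np.array([554,5,140]),T@np.diag([-1,-1,1.]) if fl else T)
E
```

```text
(25, 0, 0) [([0.97, 0.79, -0.48, 2.03, 1.82, 0.35, 2.94], 0.0), ([0.42, 0.78, 0.35, 2.05, 4.24, 0.23, 0.35], 0.0)]
(25, 0, 100) [([0.96, 0.58, -0.46, 2.1, 1.36, 0.29, -2.94], 0.0)]
(25, 1, 0) [([1.15, 0.89, -0.79, 2.03, 1.76, 0.58, -0.06], 0.35), ([0.43, 0.78, 0.35, 2.05, 4.24, 0.23, -2.79], 0.0)]
(25, 1, 100) [([1.21, 0.68, -0.85, 2.09, 1.47, 0.54, 0.14], 0.31)]
(30, 0, 0) [([0.27, 0.86, 0.6, 2.13, 4.03, 0.48, 0.49], 0.21), ([0.63, 0.76, 0.03, 2.12, 3.09, 0.26, 1.55], 0.03)]
(30, 0, 100) [([0.85, 0.56, -0.29, 2.2, 2.16, 0.23, 2.52], 0.0), ([0.22, 0.63, 0.62, 2.22, 4.24, 0.36, 0.35], 0.0)]
(30, 1, 0) [([1.13, 0.88, -0.75, 2.1, 2.04, 0.6, -0.34], 0.37)]
(30, 1, 100) [([1.2, 0.68, -0.83, 2.19, 1.82, 0.54, -0.21], 0.28), ([0.38, 0.58, 0.38, 2.21, 4.0, 0.23, -2.53], 0.0)]
(35, 0, 0) [([0.55, 0.79, 0.14, 2.19, 3.25, 0.44, 1.36], 0.21)]
(35, 0, 100) [([0.6, 0.57, 0.05, 2.3, 3.09, 0.34, 1.55], 0.11)]
(35, 1, 0) [([1.09, 0.88, -0.67, 2.17, 2.32, 0.65, -0.63], 0.3)]
(35, 1, 100) [([1.15, 0.67, -0.75, 2.29, 2.17, 0.58, -0.57], 0.18)]
(40, 0, 0) [([0.54, 0.82, 0.15, 2.25, 3.21, 0.62, 1.4], 0.22)]
(40, 0, 100) [([0.56, 0.61, 0.1, 2.39, 3.14, 0.56, 1.48], 0.08)]
(40, 1, 0) [([1.01, 0.88, -0.55, 2.23, 2.58, 0.72, -0.91], 0.24)]
(40, 1, 100) [([1.04, 0.67, -0.59, 2.38, 2.52, 0.67, -0.94], 0.09)]
('tray', 0, 0) [([-0.0, 0.61, -0.09, 1.88, 0.08, 0.66, -1.71], 0.43)]
('tray', 0, 1) [([0.32, 0.68, -0.6, 1.87, 0.54, 0.76, 1.0], 0.53)]
('tray', -30, 0) [([-0.04, 0.89, -0.01, 1.38, -0.02, 1.4, -1.61], 0.58)]
('tray', -30, 1) [([0.08, 0.9, -0.25, 1.37, 0.13, 1.41, 1.39], 0.57)]
('tray', 30, 0) [([0.0, 0.54, -0.13, 2.36, 2.77, 0.3, 1.87], 0.07)]
('tray', 30, 1) [([0.48, 0.67, -0.84, 2.35, 2.03, 0.6, -0.47], 0.12)]
('tray', 35, 0) [([-0.05, 0.57, -0.06, 2.44, 2.96, 0.49, 1.67], 0.03)]
('tray', 35, 1) [([0.4, 0.67, -0.72, 2.42, 2.33, 0.66, -0.79], 0.05)]
('tray', 40, 0) []
('tray', 40, 1) []
```

```bash
python3 - <<'E'
from h import *
def hd(a): return [np.cos(np.radians(a)),np.sin(np.radians(a)),0]
plan([([410,-350,300],tool(hd(-10),0))])
E
```

```text
[ 0.059 -0.104 -0.062] [-0.159 -0.318 -0.865]
```

>>> jog_arm --plan '[{"tx": 0.06, "ty": -0.1, "tz": -0.06, "wx": -0.16, "wy": -0.32, "wz": -0.865, "claw": 0.3}, {"tx": 0.06, "ty": -0.1, "tz": -0.06, "wx": -0.16, "wy": -0.32, "wz": -0.865, "claw": 0.3}, {"tx": 0.06, "ty": -0.1, "tz": -0.06, "wx": -0.16, "wy": -0.32, "wz": -0.865, "claw": 0.3}, {"tx": 0.06, "ty": -0.1, "tz": -0.06, "wx": -0.16, "wy": -0.32, "wz": -0.865, "claw": 0.3}, {"tx": 0.06, "ty": -0.1, "tz": -0.06, "wx": -0.16, "wy": -0.32, "wz": -0.865, "claw": 0.3}, {"tx": 0.06, "ty": -0.1, "tz": -0.06, "wx": -0.16, "wy": -0.32, "wz": -0.865, "claw": 0.3}, {"tx": 0.06, "ty": -0.1, "tz": -0.06, "wx": -0.16, "wy": -0.32, "wz": -0.865, "claw": 0.3}, {"tx": 0.06, "ty": -0.1, "tz": -0.06, "wx": -0.16, "wy": -0.32, "wz": -0.865, "claw": 0.3}, {"tx": 0.06, "ty": -0.1, "tz": -0.06, "wx": -0.16, "wy": -0.32, "wz": -0.865, "claw": 0.3}, {"tx": 0.06, "ty": -0.1, "tz": -0.06, "wx": -0.16, "wy": -0.32, "wz": -0.865, "claw": 0.3}]'

```text
clock: 4.3
eef_pos: [408.8, -350.9, 299.0]
tool_rot: [3.141, -0.001, -0.185]
force: [-0.1, 0.7, 0.5]
width: 59.6
gripper_force: 0.0
```

```bash
python3 - <<'E'
from h import *
from fk import *
s=ctrl.read_state(); print(s['eef_pos'].round(),s['tool_rot'].round(2),s['qpos'].round(2)); print(fk2(s['qpos'])[0].round(1))
def hd(a): return [np.cos(np.radians(a)),np.sin(np.radians(a)),0]
plan([([430,-370,300],tool(hd(65),0))])
for a in(65,139):
  for e,q in ik(None,[430,-370,300],tool(hd(a),0),6)[:2]: print(e.round(3),q.round(2))
E
```

```text
[ 409. -351.  299.] [ 3.14 -0.   -0.19] [ 0.42  0.41  0.35  1.75 -0.16  1.01 -0.93]
[ 409.  -350.8  299. ]
[ 0.081  0.05  -0.003] [ 0.001 -0.    -0.84 ]
0.0 [ 0.73  0.44 -0.1   1.66  0.05  1.04  0.18]
0.0 [ 0.73  0.44 -0.1   1.66  0.05  1.04  0.18]
0.0 [ 0.8   0.44 -0.21  1.66  0.11  1.05  1.41]
0.0 [ 0.8   0.44 -0.21  1.66  0.11  1.05  1.41]
```

>>> jog_arm --plan '[{"tx": 0.08, "ty": 0.05, "tz": 0, "wx": 0, "wy": 0, "wz": -0.84, "claw": 0.3}, {"tx": 0.08, "ty": 0.05, "tz": 0, "wx": 0, "wy": 0, "wz": -0.84, "claw": 0.3}, {"tx": 0.08, "ty": 0.05, "tz": 0, "wx": 0, "wy": 0, "wz": -0.84, "claw": 0.3}, {"tx": 0.08, "ty": 0.05, "tz": 0, "wx": 0, "wy": 0, "wz": -0.84, "claw": 0.3}, {"tx": 0.08, "ty": 0.05, "tz": 0, "wx": 0, "wy": 0, "wz": -0.84, "claw": 0.3}, {"tx": 0.08, "ty": 0.05, "tz": 0, "wx": 0, "wy": 0, "wz": -0.84, "claw": 0.3}, {"tx": 0.08, "ty": 0.05, "tz": 0, "wx": 0, "wy": 0, "wz": -0.84, "claw": 0.3}, {"tx": 0.08, "ty": 0.05, "tz": 0, "wx": 0, "wy": 0, "wz": -0.84, "claw": 0.3}, {"tx": 0.08, "ty": 0.05, "tz": 0, "wx": 0, "wy": 0, "wz": -0.84, "claw": 0.3}]'

```text
clock: 5.2
eef_pos: [429.5, -369.7, 298.9]
tool_rot: [3.139, -0.002, 1.135]
force: [-0.1, 0.7, 0.3]
width: 59.8
gripper_force: 0.0
```

```bash
python3 - <<'E'
from h import *
from fk import *
from scipy.spatial.transform import Slerp
s=ctrl.read_state(); print(s['eef_pos'].round(),s['tool_rot'].round(2),s['qpos'].round(2))
F=np.diag([-1,-1,1.]); T=tool(rx,30)@F; g=np.array([500.3,-429.5,82])-6*rx+14*T[:,2]
plan([(g-150*T[:,2],T)])
# can a local solver follow straight there?
for goal,TT in ((g-150*T[:,2],T),(g,T)):
    q=s['qpos'].copy() if TT is T and goal[2]>150 else q
    p0,M0=fk2(q); sl=Slerp([0,1],R.from_matrix([M0.as_matrix(),TT]))
    for k in np.linspace(0,1,21)[1:]:
        p=p0+(goal-p0)*k; M=sl(k); qp=q
        f=lambda x:np.r_[(fk2(x)[0]-p)/100,(fk2(x)[1].inv()*M).as_rotvec(),.01*(x-qp)]
        r=least_squares(f,np.clip(q,lo+1e-4,hi-1e-4),bounds=(lo,hi)); q=r.x
        if round(k*20)%4==0: print(k.round(2),np.linalg.norm(f(q)[:6]).round(3),q.round(2))
E
```

```text
[ 429. -370.  299.] [ 3.14 -0.    1.13] [ 0.66  0.44  0.01  1.67 -0.01  1.03  0.23]
[-0.014  0.06   0.33 ] [-0.213 -0.285 -0.804]
0.2 0.0 [ 0.64  0.41 -0.03  1.78  0.1   0.86  0.37]
0.4 0.0 [ 0.64  0.4  -0.06  1.89  0.21  0.67  0.5 ]
0.6 0.0 [ 0.64  0.39 -0.07  2.01  0.35  0.46  0.61]
0.8 0.0 [ 0.64  0.4  -0.06  2.13  0.58  0.23  0.64]
1.0 0.0 [ 0.97  0.47 -0.46  2.22  1.73  0.26 -0.19]
0.2 0.0 [ 1.01  0.55 -0.52  2.21  1.87  0.32 -0.32]
0.4 0.0 [ 1.03  0.62 -0.56  2.19  1.96  0.38 -0.38]
0.6 0.0 [ 1.04  0.7  -0.58  2.17  2.03  0.43 -0.43]
0.8 0.0 [ 1.04  0.77 -0.6   2.14  2.08  0.47 -0.45]
1.0 0.0 [ 1.04  0.83 -0.6   2.11  2.12  0.5  -0.47]
```

>>> jog_arm --plan '[{"tx": -0.014, "ty": 0.06, "tz": 0.33, "wx": -0.213, "wy": -0.285, "wz": -0.804, "claw": 0.3}, {"tx": -0.014, "ty": 0.06, "tz": 0.33, "wx": -0.213, "wy": -0.285, "wz": -0.804, "claw": 0.3}, {"tx": -0.014, "ty": 0.06, "tz": 0.33, "wx": -0.213, "wy": -0.285, "wz": -0.804, "claw": 0.3}, {"tx": -0.014, "ty": 0.06, "tz": 0.33, "wx": -0.213, "wy": -0.285, "wz": -0.804, "claw": 0.3}, {"tx": -0.014, "ty": 0.06, "tz": 0.33, "wx": -0.213, "wy": -0.285, "wz": -0.804, "claw": 0.3}, {"tx": -0.014, "ty": 0.06, "tz": 0.33, "wx": -0.213, "wy": -0.285, "wz": -0.804, "claw": 0.3}, {"tx": -0.014, "ty": 0.06, "tz": 0.33, "wx": -0.213, "wy": -0.285, "wz": -0.804, "claw": 0.3}, {"tx": -0.014, "ty": 0.06, "tz": 0.33, "wx": -0.213, "wy": -0.285, "wz": -0.804, "claw": 0.3}, {"tx": -0.014, "ty": 0.06, "tz": 0.33, "wx": -0.213, "wy": -0.285, "wz": -0.804, "claw": 0.3}, {"tx": -0.014, "ty": 0.06, "tz": 0.33, "wx": -0.213, "wy": -0.285, "wz": -0.804, "claw": 0.3}, {"tx": -0.014, "ty": 0.06, "tz": 0.33, "wx": -0.213, "wy": -0.285, "wz": -0.804, "claw": 0.3}, {"tx": -0.014, "ty": 0.06, "tz": 0.33, "wx": -0.213, "wy": -0.285, "wz": -0.804, "claw": 0.3}]'

```text
clock: 6.4
eef_pos: [444.4, -381.4, 200.1]
tool_rot: [-3.141, 0.525, 2.425]
force: [1.0, -0.2, -0.1]
width: 60.0
gripper_force: 0.0
```

```bash
cat > s1.py <<'E'
from h import *
from fk import *
F=np.diag([-1,-1,1.]); T=tool(rx,30)@F; g=np.array([500.3,-429.5,82])-6*rx+14*T[:,2]
s=ctrl.read_state(); print(s['eef_pos'].round(1),s['qpos'].round(2),'goal back',(g-150*T[:,2]).round(1))
plan([(g-150*T[:,2],T),(g-100*T[:,2],T),(g-50*T[:,2],T),(g,T)])
E
python3 s1.py
```

```text
[ 444.4 -381.4  200.1] [ 0.96  0.46 -0.44  2.23  1.75  0.25 -0.22] goal back [ 444.4 -381.   199.8]
[0.001 0.001 0.001] [-0.001  0.001 -0.001]
[0.001 0.001 0.167] [-0.001  0.001 -0.001]
[0.002 0.001 0.334] [-0.001  0.001 -0.001]
[0.002 0.002 0.501] [-0.001  0.001 -0.001]
```

```bash
cat >> h.py <<'E'
def wristpts(d,s,mask):
    v,u=np.nonzero(mask&(d['depth']>0)); z=d['depth'][v,u]
    dx,dy=(u-d['cx'])/d['fx'],(v-d['cy'])/d['fy']; th=np.hypot(dx,dy)+1e-9; k=np.tan(th)/th
    p=np.c_[dx*k*z,dy*k*z,z,np.ones(len(z))]@np.array(d['hand_eye']).T
    return p[:,:3]@rot(s['tool_rot']).T+s['eef_pos'], d['img'][v,u]
E
python3 - <<'E'
from h import *
s=ctrl.read_state(); d=ctrl.get_image('wrist'); save(d,'w1.png')
P,C=wristpts(d,s,np.ones(d['depth'].shape,bool)); H,S,V=cv2.cvtColor(C[None],cv2.COLOR_RGB2HSV)[0].astype(int).T
x,y,z=P.T
m=(x>420)&(x<620)&(y<-330)&(y>-520)&(z>70)&(z<112)&((H<12)|(H>172))&(S>110)
o=np.array([530.1,-395.1,0]); Q=P[m]-o; ry=np.array([.655,.756,0])
print(m.sum(),'x',np.percentile(Q@rx,[2,50,98]),'y',np.percentile(Q@ry,[2,50,98]),'z',np.percentile(Q[:,2],[50,98]))
E
```

```text
3833 x [-61.54299109 -25.56632678  48.73490927] y [-62.44318957 -44.79261068 -26.49256456] z [ 98.51838558 102.09173165]
```

View pics/w1.png

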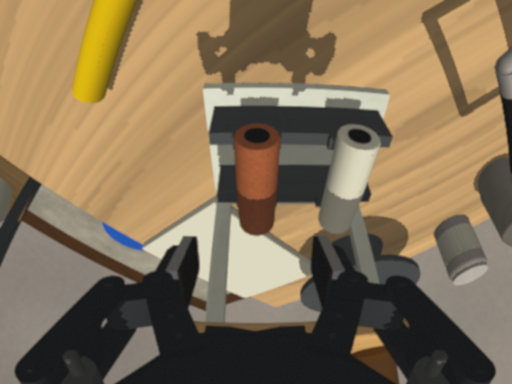

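The wrist view shows the terracotta prop at (257,180), centred between the fingers, with the white one clear at (350,180). I'm going in.

>>> jog_arm --plan '[{"tx": 0.001, "ty": 0.001, "tz": 0.12, "wx": 0, "wy": 0, "wz": 0, "claw": 0.3}, {"tx": 0.001, "ty": 0.001, "tz": 0.24, "wx": 0, "wy": 0, "wz": 0, "claw": 0.3}, {"tx": 0.002, "ty": 0.001, "tz": 0.34, "wx": 0, "wy": 0, "wz": 0, "claw": 0.3}, {"tx": 0.002, "ty": 0.002, "tz": 0.42, "wx": 0, "wy": 0, "wz": 0, "claw": 0.3}, {"tx": 0.002, "ty": 0.002, "tz": 0.48, "wx": 0, "wy": 0, "wz": 0, "claw": 0.3}, {"tx": 0.002, "ty": 0.002, "tz": 0.501, "wx": 0, "wy": 0, "wz": 0, "claw": 0.3}, {"tx": 0.002, "ty": 0.002, "tz": 0.501, "wx": 0, "wy": 0, "wz": 0, "claw": 0.3}, {"tx": 0.002, "ty": 0.002, "tz": 0.501, "wx": 0, "wy": 0, "wz": 0, "claw": 1}, {"tx": 0.002, "ty": 0.002, "tz": 0.501, "wx": 0, "wy": 0, "wz": 0, "claw": 1}, {"tx": 0.002, "ty": 0.002, "tz": 0.501, "wx": 0, "wy": 0, "wz": 0, "claw": 1}, {"tx": 0.002, "ty": 0.002, "tz": 0.501, "wx": 0, "wy": 0, "wz": 0, "claw": 1}, {"tx": 0.002, "ty": 0.002, "tz": 0.501, "wx": 0, "wy": 0, "wz": 0, "claw": 1}]'

```text
clock: 7.65
eef_pos: [501.0, -429.7, 70.5]
tool_rot: [-3.141, 0.525, 2.423]
force: [-2.5, 3.3, 6.7]
width: 38.6
gripper_force: 60.3
```

```bash
python3 - <<'E'
from h import *
from fk import *
s=ctrl.read_state(); print(s['eef_pos'].round(1),s['qpos'].round(2),s['width'],s['gripper_force'],s['force'].round(1))
p=s['eef_pos']; M=rot(s['tool_rot']); print('prop centre from tcp, tool frame', (M.T@(np.array([500.3,-429.5,82])-p)).round(1))
plan([(p+[0,0,12],M),(p+[0,0,12]-90*rx,M),(p+[0,0,12]-90*rx+[-60,50,140],M)])
E
```

```text
[ 501.  -429.7   70.5] [ 1.02  0.83 -0.57  2.11  2.15  0.49 -0.51] 38.552702976593366 60.342339277267456 [-2.5  3.3  6.7]
prop centre from tcp, tool frame [ -5.2  -0.3 -10.3]
[-0.02  -0.    -0.035] [0. 0. 0.]
[ 0.24  -0.001 -0.185] [0. 0. 0.]
[ 0.231 -0.008 -0.719] [0. 0. 0.]
```

```bash
cat >> fk.py <<'E'
from scipy.spatial.transform import Slerp
def track(q,wps,n=10):
    q=np.array(q,float)
    for goal,TT in wps:
        p0,M0=fk2(q); sl=Slerp([0,1],R.from_matrix([M0.as_matrix(),TT])); worst=0; jump=0
        for k in np.linspace(0,1,n+1)[1:]:
            p=p0+(np.array(goal)-p0)*k; M=sl(k); qp=q
            f=lambda x:np.r_[(fk2(x)[0]-p)/100,(fk2(x)[1].inv()*M).as_rotvec(),.01*(x-qp)]
            q=least_squares(f,np.clip(q,lo+1e-4,hi-1e-4),bounds=(lo,hi)).x
            worst=max(worst,np.linalg.norm(f(q)[:6])); jump=max(jump,np.abs(q-qp).max())
        print(np.round(goal),'err',round(worst,3),'jump',round(jump,2),q.round(2))
    return q
def hd(a): return [np.cos(np.radians(a)),np.sin(np.radians(a)),0]
E
python3 - <<'E'
from h import *
from fk import *
s=ctrl.read_state(); p=s['eef_pos']; M=rot(s['tool_rot']); F=np.diag([-1,-1,1.])
T=tool(hd(0),30)@F; tc=np.array([554.5,5,155])-T@np.array([-5,0,-12]); print(tc)
a=p+[0,0,15]; b=a-45*rx; c=b-150*M[:,2]
print('A'); track(s['qpos'],[(a,M),(b,M),(c,M),([440,-200,260],tool(hd(-20),30)@F),(tc+[-40,0,110],T),(tc+[0,0,40],T),(tc,T)])
print('A2'); V=lambda h,t:tool(hd(h),t)@F
track(s['qpos'],[(a,M),(b,M),(c,V(-41,20)),([470,-200,290],V(-20,10)),(tc+[0,0,130],V(0,10)),(tc+[0,0,60],V(0,30)),(tc,T)])
E
```

```text
[556.16987298   5.         142.10769515]
A
[ 501. -430.   86.] err 0.0 jump 0.0 [ 1.01  0.79 -0.55  2.1   2.1   0.45 -0.47]
[ 467. -400.   86.] err 0.0 jump 0.01 [ 1.06  0.78 -0.63  2.22  2.19  0.54 -0.58]
[ 410. -351.  215.] err 0.0 jump 0.09 [ 0.98  0.38 -0.47  2.32  1.78  0.24 -0.29]
[ 440 -200  260] err 0.0 jump 0.07 [ 1.09  0.26 -0.86  2.37  1.31  0.23  0.28]
[516.   5. 252.] err 0.0 jump 0.04 [ 0.66  0.37 -0.98  2.31  1.42  0.41  0.07]
[556.   5. 182.] err 0.0 jump 0.05 [ 0.57  0.6  -0.95  2.3   1.8   0.56 -0.25]
[556.   5. 142.] err 0.0 jump 0.02 [ 0.55  0.72 -0.96  2.34  1.96  0.67 -0.39]
A2
[ 501. -430.   86.] err 0.0 jump 0.0 [ 1.01  0.79 -0.55  2.1   2.1   0.45 -0.47]
[ 467. -400.   86.] err 0.0 jump 0.01 [ 1.06  0.78 -0.63  2.22  2.19  0.54 -0.58]
[ 410. -351.  215.] err 0.0 jump 0.24 [ 1.2   0.46 -0.77  2.15  0.94  0.46  0.57]
[ 470 -200  290] err 0.0 jump 0.06 [ 1.14  0.46 -1.12  1.95  0.6   0.88  0.95]
[556.   5. 272.] err 0.0 jump 0.05 [ 0.66  0.57 -1.1   1.87  0.71  0.94  0.82]
[556.   5. 202.] err 0.0 jump 0.19 [ 0.54  0.53 -0.88  2.28  1.7   0.48 -0.17]
[556.   5. 142.] err 0.0 jump 0.03 [ 0.53  0.7  -0.92  2.34  1.97  0.65 -0.41]
```

```bash
python3 - <<'E'
from h import *
from fk import *
s=ctrl.read_state(); p=s['eef_pos']; M=rot(s['tool_rot']); F=np.diag([-1,-1,1.])
a=p+[0,0,15]; b=a-45*rx; c=b-150*M[:,2]
plan([(a,M),(b,M),(c,M)])
E
```

```text
[-0.025 -0.    -0.043] [0. 0. 0.]
[ 0.105 -0.001 -0.118] [0. 0. 0.]
[ 0.105 -0.001 -0.618] [0. 0. 0.]
```

>>> jog_arm --plan '[{"tx": -0.012, "ty": 0, "tz": -0.02, "wx": 0, "wy": 0, "wz": 0, "claw": 1}, {"tx": -0.025, "ty": 0, "tz": -0.043, "wx": 0, "wy": 0, "wz": 0, "claw": 1}, {"tx": -0.025, "ty": 0, "tz": -0.043, "wx": 0, "wy": 0, "wz": 0, "claw": 1}, {"tx": 0.04, "ty": 0, "tz": -0.08, "wx": 0, "wy": 0, "wz": 0, "claw": 1}, {"tx": 0.105, "ty": 0, "tz": -0.118, "wx": 0, "wy": 0, "wz": 0, "claw": 1}, {"tx": 0.105, "ty": 0, "tz": -0.118, "wx": 0, "wy": 0, "wz": 0, "claw": 1}, {"tx": 0.105, "ty": 0, "tz": -0.22, "wx": 0, "wy": 0, "wz": 0, "claw": 1}, {"tx": 0.105, "ty": 0, "tz": -0.33, "wx": 0, "wy": 0, "wz": 0, "claw": 1}, {"tx": 0.105, "ty": 0, "tz": -0.45, "wx": 0, "wy": 0, "wz": 0, "claw": 1}, {"tx": 0.105, "ty": 0, "tz": -0.56, "wx": 0, "wy": 0, "wz": 0, "claw": 1}, {"tx": 0.105, "ty": 0, "tz": -0.618, "wx": 0, "wy": 0, "wz": 0, "claw": 1}, {"tx": 0.105, "ty": 0, "tz": -0.618, "wx": 0, "wy": 0, "wz": 0, "claw": 1}]'

```text
clock: 8.85
eef_pos: [411.2, -351.2, 217.0]
tool_rot: [-3.14, 0.529, 2.423]
force: [0.1, 0.3, -3.0]
width: 38.0
gripper_force: 61.3
```

```bash
cat > s2.py <<'E'
from h import *
from fk import *
F=np.diag([-1,-1,1.]); T=tool(hd(0),30)@F; tc=np.array([554.5,5,155])-T@np.array([-5,0,-12])
s=ctrl.read_state(); print(s['eef_pos'].round(1),s['qpos'].round(2),s['width'],s['gripper_force'])
w=[([440,-200,260],tool(hd(-20),30)@F),(tc+[-40,0,110],T),(tc+[0,0,40],T),(tc,T)]
track(s['qpos'],w); plan(w)
E
python3 s2.py
```

```text
[ 411.2 -351.2  217. ] [ 1.01  0.38 -0.51  2.32  1.77  0.26 -0.27] 38.00198832213177 61.25059247016907
[ 440 -200  260] err 0.0 jump 0.07 [ 1.09  0.26 -0.86  2.37  1.31  0.23  0.28]
[516.   5. 252.] err 0.0 jump 0.04 [ 0.66  0.37 -0.98  2.31  1.42  0.41  0.07]
[556.   5. 182.] err 0.0 jump 0.05 [ 0.57  0.6  -0.95  2.3   1.8   0.56 -0.25]
[556.   5. 142.] err 0.0 jump 0.02 [ 0.55  0.72 -0.96  2.34  1.96  0.67 -0.39]
[ 0.151  0.442 -0.255] [-0.119  0.003 -0.203]
[ 0.388  1.124 -0.364] [-0.231  0.003 -0.395]
[ 0.419  1.212 -0.112] [-0.231  0.003 -0.395]
[0.486 1.212 0.003] [-0.231  0.003 -0.395]
```

Prop lifted. Moving to the first waypoint, then partway on.

>>> jog_arm --plan '[{"tx": 0.05, "ty": 0.15, "tz": -0.09, "wx": -0.04, "wy": 0.001, "wz": -0.07, "claw": 1}, {"tx": 0.1, "ty": 0.3, "tz": -0.17, "wx": -0.08, "wy": 0.002, "wz": -0.14, "claw": 1}, {"tx": 0.15, "ty": 0.44, "tz": -0.255, "wx": -0.119, "wy": 0.003, "wz": -0.203, "claw": 1}, {"tx": 0.2, "ty": 0.58, "tz": -0.28, "wx": -0.14, "wy": 0.003, "wz": -0.24, "claw": 1}, {"tx": 0.25, "ty": 0.73, "tz": -0.3, "wx": -0.165, "wy": 0.003, "wz": -0.28, "claw": 1}, {"tx": 0.3, "ty": 0.87, "tz": -0.32, "wx": -0.19, "wy": 0.003, "wz": -0.32, "claw": 1}, {"tx": 0.345, "ty": 1.0, "tz": -0.34, "wx": -0.21, "wy": 0.003, "wz": -0.36, "claw": 1}, {"tx": 0.345, "ty": 1.0, "tz": -0.34, "wx": -0.21, "wy": 0.003, "wz": -0.36, "claw": 1}, {"tx": 0.345, "ty": 1.0, "tz": -0.34, "wx": -0.21, "wy": 0.003, "wz": -0.36, "claw": 1}]'

```text
clock: 9.75
eef_pos: [502.8, -31.9, 249.9]
tool_rot: [3.136, 0.519, 3.075]
force: [-0.7, -0.8, -1.4]
width: 38.6
gripper_force: 61.4
```

```bash
sed -i 's/^w=\[.*?\]//; s/^w=.*/w=[(tc+[-20,0,90],T),(tc+[0,0,40],T),(tc,T)]/' s2.py; cat >> s2.py <<'E'
d=ctrl.get_image('top'); P,C=world(d); H,S_,V=cv2.cvtColor(C[None],cv2.COLOR_RGB2HSV)[0].astype(int).T; x,y,z=P.T
m=(x>420)&(x<680)&(y<60)&(y>-150)&(z>140)&(z<260)&((H<12)|(H>172))&(S_>110)
for a,b in((-150,-45),(-45,70)):
    k=m&(y>a)&(y<b)
    if k.sum(): print(k.sum(),np.percentile(P[k],[2,50,98],axis=0).round(1).tolist())
save(d,'t_%d.png'%(s['clock']*100))
E
python3 s2.py
```

```text
[502.8 -31.9 249.9] [ 0.76  0.36 -1.01  2.34  1.44  0.4   0.06] 38.582912090342475 61.387953758239746
[536.   5. 232.] err 0.0 jump 0.01 [ 0.64  0.46 -1.    2.3   1.54  0.48 -0.03]
[556.   5. 182.] err 0.0 jump 0.03 [ 0.58  0.61 -0.98  2.3   1.79  0.59 -0.24]
[556.   5. 142.] err 0.0 jump 0.02 [ 0.56  0.73 -0.98  2.34  1.95  0.69 -0.37]
[-0.06   0.129  0.103] [-0.017 -0.003 -0.037]
[-0.035  0.133  0.281] [-0.017 -0.003 -0.037]
[0.031 0.132 0.397] [-0.017 -0.003 -0.037]
471 [[502.3, -90.7, 148.4], [555.4, -73.5, 158.1], [606.7, -55.0, 164.8]]
```

>>> jog_arm --plan '[{"tx": -0.06, "ty": 0.129, "tz": 0.103, "wx": -0.017, "wy": -0.003, "wz": -0.037, "claw": 1}, {"tx": -0.06, "ty": 0.129, "tz": 0.103, "wx": -0.017, "wy": -0.003, "wz": -0.037, "claw": 1}, {"tx": -0.035, "ty": 0.132, "tz": 0.281, "wx": -0.017, "wy": -0.003, "wz": -0.037, "claw": 1}, {"tx": -0.035, "ty": 0.132, "tz": 0.281, "wx": -0.017, "wy": -0.003, "wz": -0.037, "claw": 1}, {"tx": 0.0, "ty": 0.132, "tz": 0.34, "wx": -0.017, "wy": -0.003, "wz": -0.037, "claw": 1}, {"tx": 0.02, "ty": 0.132, "tz": 0.38, "wx": -0.017, "wy": -0.003, "wz": -0.037, "claw": 1}, {"tx": 0.03, "ty": 0.132, "tz": 0.395, "wx": -0.017, "wy": -0.003, "wz": -0.037, "claw": 1}, {"tx": 0.03, "ty": 0.132, "tz": 0.395, "wx": -0.017, "wy": -0.003, "wz": -0.037, "claw": 1}]'

```text
clock: 10.6
eef_pos: [555.3, 3.1, 142.4]
tool_rot: [-3.14, 0.522, 3.14]
force: [-0.7, -0.2, -2.1]
width: 38.3
gripper_force: 61.7
```

```bash
sed -i 's/z<260/z<190/' s2.py; python3 s2.py; ls pics
```

```text
[555.3   3.1 142.4] [ 0.55  0.71 -0.94  2.34  1.96  0.66 -0.4 ] 38.25807396538716 61.69394016265869
[536.   5. 232.] err 0.0 jump 0.06 [ 0.61  0.44 -0.95  2.3   1.54  0.45 -0.03]
[556.   5. 182.] err 0.0 jump 0.03 [ 0.56  0.6  -0.94  2.3   1.8   0.56 -0.25]
[556.   5. 142.] err 0.0 jump 0.02 [ 0.55  0.71 -0.95  2.34  1.96  0.67 -0.39]
[-0.094  0.006 -0.291] [-0.002 -0.001 -0.001]
[-0.069  0.006 -0.113] [-0.002 -0.001 -0.001]
[-0.002  0.006  0.002] [-0.002 -0.001 -0.001]
500 [[492.1, -90.7, 147.9], [552.4, -73.7, 158.5], [606.5, -55.1, 165.0]]
336 [[537.3, -14.8, 161.4], [574.7, 2.2, 171.5], [612.3, 20.4, 177.3]]
both.png
side0.png
t_1060.png
t_975.png
top0.png
w1.png
```

>>> jog_arm --plan '[{"tx": 0.005, "ty": 0, "tz": 0.009, "wx": 0, "wy": 0, "wz": 0, "claw": 1}, {"tx": 0.005, "ty": 0, "tz": 0.009, "wx": 0, "wy": 0, "wz": 0, "claw": 1}, {"tx": 0.005, "ty": 0, "tz": 0.009, "wx": 0, "wy": 0, "wz": 0, "claw": 0.4}, {"tx": 0.005, "ty": 0, "tz": 0.009, "wx": 0, "wy": 0, "wz": 0, "claw": 0.4}, {"tx": 0.005, "ty": 0, "tz": 0.009, "wx": 0, "wy": 0, "wz": 0, "claw": 0.4}, {"tx": 0.005, "ty": 0, "tz": 0.009, "wx": 0, "wy": 0, "wz": 0, "claw": 0.4}, {"tx": 0, "ty": 0, "tz": -0.05, "wx": 0, "wy": 0, "wz": 0, "claw": 0.4}, {"tx": 0, "ty": 0, "tz": -0.12, "wx": 0, "wy": 0, "wz": 0, "claw": 0.4}, {"tx": 0, "ty": 0, "tz": -0.22, "wx": 0, "wy": 0, "wz": 0, "claw": 0.4}, {"tx": 0, "ty": 0, "tz": -0.35, "wx": 0, "wy": 0, "wz": 0, "claw": 0.4}, {"tx": 0, "ty": 0, "tz": -0.4, "wx": 0, "wy": 0, "wz": 0, "claw": 0.3}, {"tx": 0, "ty": 0, "tz": -0.4, "wx": 0, "wy": 0, "wz": 0, "claw": 0.3}]'

```text
clock: 11.85
eef_pos: [496.0, 4.3, 249.6]
tool_rot: [-3.136, 0.529, -3.14]
force: [0.7, 0.1, -0.0]
width: 59.8
gripper_force: 0.0
```

```bash
python3 s2.py|tail -3; python3 - <<'E'
from h import *
from fk import *
s=ctrl.read_state(); print(s['eef_pos'],s['force'],s['width'])
# lug grasp pose: tool y along world x
for a in(90,-90):
    T=tool(hd(a),0); w=[([430,180,200],T),([441,300,160],T),([441,300,42],T),([453,210,42],T)]
    print(a); track(s['qpos'],w); plan(w)
E
```

```text
[0.008 0.004 0.411] [-0.003  0.003  0.001]
655 [[493.7, -90.6, 146.8], [548.9, -68.2, 157.8], [607.0, -46.2, 164.6]]
413 [[499.0, -44.6, 152.2], [558.4, -30.0, 163.2], [611.0, -14.4, 168.9]]
[496.11449237   4.04237353 248.46747738] [ 0.99434036 -0.16479685 -0.9968705 ] 59.678269148815744
90
[430 180 200] err 0.0 jump 0.14 [ 0.14  0.54 -0.86  2.03  0.56  0.82 -1.05]
[441 300 160] err 0.0 jump 0.03 [-0.15  0.67 -0.78  1.9   0.63  0.83 -1.26]
[441 300  42] err 0.0 jump 0.02 [-0.26  0.83 -0.6   1.97  0.83  0.6  -1.43]
[453 210  42] err 0.0 jump 0.02 [-0.11  0.8  -0.59  2.06  0.88  0.54 -1.34]
[0.271 0.587 0.026] [0.261 0.265 0.974]
[0.306 0.987 0.158] [0.261 0.265 0.974]
[0.504 0.989 0.498] [0.261 0.265 0.974]
[0.47  0.689 0.52 ] [0.261 0.265 0.974]
-90
[430 180 200] err 0.0 jump 0.29 [ 0.33  0.72 -1.25  2.03  0.82  1.03  1.81]
[441 300 160] err 0.0 jump 0.03 [ 0.02  0.82 -1.13  1.9   0.88  1.03  1.64]
[441 300  42] err 0.0 jump 0.02 [-0.06  0.98 -0.98  1.97  1.11  0.87  1.47]
[453 210  42] err 0.0 jump 0.02 [ 0.11  0.95 -0.97  2.06  1.15  0.83  1.56]
[0.271 0.587 0.026] [-0.265  0.261 -0.975]
[0.306 0.987 0.158] [-0.265  0.261 -0.975]
[0.504 0.989 0.498] [-0.265  0.261 -0.975]
[0.47  0.689 0.52 ] [-0.265  0.261 -0.975]
```

```bash
ls -t pics/t_* | head -1; cp $(ls -t pics/t_*|head -1) pics/afterplace.png
```

```text
pics/t_1185.png
```

View pics/afterplace.png

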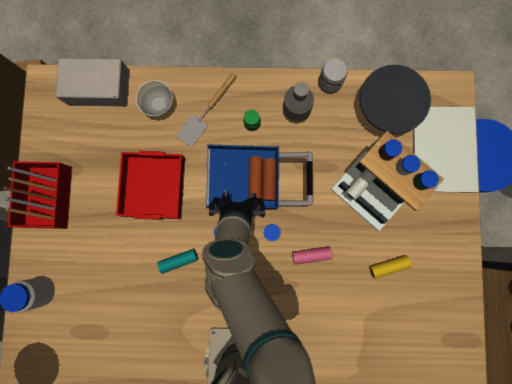

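Both props lie side by side in the tray at (256,178) and (270,178). Next is the crate lug.

>>> jog_arm --plan '[{"tx": 0.1, "ty": 0.2, "tz": -0.05, "wx": 0.09, "wy": 0.09, "wz": 0.32, "claw": 0.3}, {"tx": 0.271, "ty": 0.587, "tz": 0.026, "wx": 0.261, "wy": 0.265, "wz": 0.974, "claw": 0.3}, {"tx": 0.271, "ty": 0.587, "tz": 0.026, "wx": 0.261, "wy": 0.265, "wz": 0.974, "claw": 0.3}, {"tx": 0.271, "ty": 0.587, "tz": 0.026, "wx": 0.261, "wy": 0.265, "wz": 0.974, "claw": 0.3}, {"tx": 0.271, "ty": 0.587, "tz": 0.026, "wx": 0.261, "wy": 0.265, "wz": 0.974, "claw": 0.3}, {"tx": 0.306, "ty": 0.98, "tz": 0.158, "wx": 0.261, "wy": 0.265, "wz": 0.974, "claw": 0.3}, {"tx": 0.306, "ty": 0.98, "tz": 0.158, "wx": 0.261, "wy": 0.265, "wz": 0.974, "claw": 0.3}, {"tx": 0.306, "ty": 0.98, "tz": 0.158, "wx": 0.261, "wy": 0.265, "wz": 0.974, "claw": 0.3}, {"tx": 0.306, "ty": 0.98, "tz": 0.158, "wx": 0.261, "wy": 0.265, "wz": 0.974, "claw": 0.3}, {"tx": 0.306, "ty": 0.98, "tz": 0.158, "wx": 0.261, "wy": 0.265, "wz": 0.974, "claw": 0.3}, {"tx": 0.306, "ty": 0.98, "tz": 0.158, "wx": 0.261, "wy": 0.265, "wz": 0.974, "claw": 0.3}, {"tx": 0.306, "ty": 0.98, "tz": 0.158, "wx": 0.261, "wy": 0.265, "wz": 0.974, "claw": 0.3}]'

```text
clock: 13.1
eef_pos: [441.5, 296.4, 157.5]
tool_rot: [-3.137, 0.001, 1.568]
force: [-0.6, -0.1, -0.0]
width: 60.0
gripper_force: 0.0
```

```bash
python3 - <<'E'
from h import *
from fk import *
s=ctrl.read_state(); print(s['eef_pos'].round(1),s['tool_rot'].round(3),s['qpos'].round(2))
d=ctrl.get_image('wrist'); save(d,'w2.png')
P,C=wristpts(d,s,np.ones(d['depth'].shape,bool)); H,S_,V=cv2.cvtColor(C[None],cv2.COLOR_RGB2HSV)[0].astype(int).T; x,y,z=P.T
m=(x>400)&(x<660)&(y>180)&(y<420)&(z>54)&(z<66)&((H<8)|(H>172))&(S_>120)
r=cv2.minAreaRect(P[m][:,:2].astype(np.float32)); print(m.sum(),r,np.percentile(P[m],[1,99],axis=0).round(1).tolist())
k=m&(x<440); print('lug',k.sum(),np.percentile(P[k],[2,50,98],axis=0).round(1).tolist())
T=tool(hd(90),0); plan([([442,297,80],T),([442,297,40],T),([455,213,40],T)])
E
```

```text
[441.5 296.4 157.5] [-3.137e+00  1.000e-03  1.568e+00] [-0.09  0.71 -0.88  1.9   0.71  0.88 -1.33]
6232 ((539.4599609375, 298.99200439453125), (190.08094787597656, 211.10076904296875), 88.71044158935547) [[434.6, 205.0, 54.4], [642.7, 394.8, 61.2]]
lug 753 [[433.5, 216.1, 58.3], [437.4, 296.5, 59.8], [439.8, 340.1, 61.1]]
[-0.     0.006  0.26 ] [-0.003  0.001  0.001]
[-0.     0.006  0.393] [-0.003  0.001  0.001]
[-0.28   0.049  0.393] [-0.003  0.001  0.001]
```

View pics/w2.png

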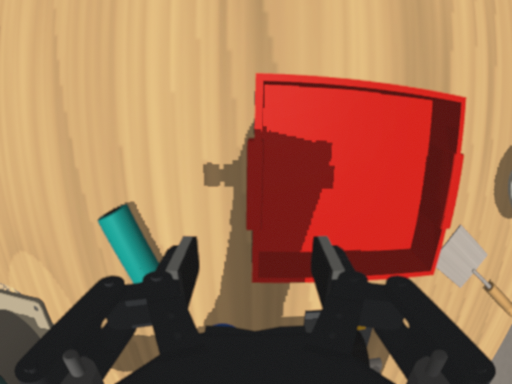

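The wrist view shows the crate square at about (360,175), with the lug at (248,185) between the fingers. Gripping it and drawing.

>>> jog_arm --plan '[{"tx": 0.005, "ty": 0, "tz": 0.15, "wx": 0, "wy": 0, "wz": 0, "claw": 0.3}, {"tx": 0.005, "ty": 0, "tz": 0.3, "wx": 0, "wy": 0, "wz": 0, "claw": 0.3}, {"tx": 0.005, "ty": 0, "tz": 0.4, "wx": 0, "wy": 0, "wz": 0, "claw": 0.3}, {"tx": 0.005, "ty": 0, "tz": 0.425, "wx": 0, "wy": 0, "wz": 0, "claw": 0.3}, {"tx": 0.005, "ty": 0, "tz": 0.425, "wx": 0, "wy": 0, "wz": 0, "claw": 1}, {"tx": 0.005, "ty": 0, "tz": 0.425, "wx": 0, "wy": 0, "wz": 0, "claw": 1}, {"tx": 0.005, "ty": 0, "tz": 0.425, "wx": 0, "wy": 0, "wz": 0, "claw": 1}, {"tx": 0.005, "ty": 0, "tz": 0.425, "wx": 0, "wy": 0, "wz": 0, "claw": 1}, {"tx": 0.005, "ty": 0, "tz": 0.425, "wx": 0, "wy": 0, "wz": 0, "claw": 1}, {"tx": 0.005, "ty": 0, "tz": 0.425, "wx": 0, "wy": 0, "wz": 0, "claw": 1}]'

```text
clock: 14.15
eef_pos: [440.8, 300.5, 34.0]
tool_rot: [-3.141, -0.003, 1.571]
force: [-1.2, -1.2, 6.7]
width: 13.0
gripper_force: 58.9
```

>>> jog_arm --plan '[{"tx": -0.015, "ty": 0.003, "tz": 0, "wx": 0, "wy": 0, "wz": 0, "claw": 1}, {"tx": -0.04, "ty": 0.008, "tz": 0, "wx": 0, "wy": 0, "wz": 0, "claw": 1}, {"tx": -0.07, "ty": 0.013, "tz": 0, "wx": 0, "wy": 0, "wz": 0, "claw": 1}, {"tx": -0.1, "ty": 0.018, "tz": 0, "wx": 0, "wy": 0, "wz": 0, "claw": 1}, {"tx": -0.13, "ty": 0.023, "tz": 0, "wx": 0, "wy": 0, "wz": 0, "claw": 1}, {"tx": -0.16, "ty": 0.028, "tz": 0, "wx": 0, "wy": 0, "wz": 0, "claw": 1}, {"tx": -0.19, "ty": 0.033, "tz": 0, "wx": 0, "wy": 0, "wz": 0, "claw": 1}, {"tx": -0.22, "ty": 0.038, "tz": 0, "wx": 0, "wy": 0, "wz": 0, "claw": 1}, {"tx": -0.245, "ty": 0.041, "tz": 0, "wx": 0, "wy": 0, "wz": 0, "claw": 1}, {"tx": -0.265, "ty": 0.043, "tz": 0, "wx": 0, "wy": 0, "wz": 0, "claw": 1}, {"tx": -0.28, "ty": 0.043, "tz": 0, "wx": 0, "wy": 0, "wz": 0, "claw": 1}, {"tx": -0.28, "ty": 0.043, "tz": 0, "wx": 0, "wy": 0, "wz": 0, "claw": 1}]'

```text
clock: 15.35
eef_pos: [454.5, 219.0, 34.0]
tool_rot: [3.14, -0.008, 1.575]
force: [-0.2, 4.7, 7.0]
width: 12.7
gripper_force: 59.5
```

```bash
cat > cr.py <<'E'
from h import *
from fk import *
s=ctrl.read_state(); print(s['eef_pos'].round(1),s['tool_rot'].round(3),s['force'].round(1),s['width'])
d=ctrl.get_image('top'); P,C=world(d); H,S_,V=cv2.cvtColor(C[None],cv2.COLOR_RGB2HSV)[0].astype(int).T; x,y,z=P.T
m=(x>400)&(x<700)&(y>106)&(y<420)&(z>52)&(z<66)&((H<8)|(H>172))&(S_>120)
print('rim',m.sum(),cv2.minAreaRect(P[m][:,:2].astype(np.float32)),np.percentile(P[m],[1,99],axis=0).round(1).tolist())
f=(x>400)&(x<700)&(y>106)&(y<420)&(z<30)&((H<8)|(H>172))&(S_>120)
print('floor',np.percentile(P[f],[1,99],axis=0).round(1).tolist())
save(d,'c_%d.png'%(s['clock']*100))
E
python3 cr.py
```

```text
[454.5 219.   34. ] [ 3.14  -0.008  1.575] [-0.2  4.7  7. ] 12.713844278491344
rim 348 ((608.6387939453125, 221.17816162109375), (107.48416137695312, 198.37368774414062), 5.1593732833862305) [[549.5, 125.3, 52.7], [659.8, 315.7, 65.4]]
floor [[551.2, 141.6, 0.1], [648.7, 310.5, 25.5]]
```

>>> jog_arm --plan '[{"tx": -0.01, "ty": 0, "tz": 0, "wx": 0, "wy": 0, "wz": 0, "claw": 1}, {"tx": -0.02, "ty": 0, "tz": 0, "wx": 0, "wy": 0, "wz": 0, "claw": 1}, {"tx": -0.02, "ty": 0, "tz": 0, "wx": 0, "wy": 0, "wz": 0, "claw": 1}, {"tx": -0.02, "ty": 0, "tz": 0, "wx": 0, "wy": 0, "wz": 0, "claw": 0.4}, {"tx": -0.02, "ty": 0, "tz": 0, "wx": 0, "wy": 0, "wz": 0, "claw": 0.4}, {"tx": -0.02, "ty": 0, "tz": 0, "wx": 0, "wy": 0, "wz": 0, "claw": 0.4}, {"tx": -0.02, "ty": 0, "tz": 0, "wx": 0, "wy": 0, "wz": 0, "claw": 0.4}, {"tx": -0.02, "ty": 0, "tz": -0.15, "wx": 0, "wy": 0, "wz": 0, "claw": 0.4}, {"tx": -0.02, "ty": 0, "tz": -0.3, "wx": 0, "wy": 0, "wz": 0, "claw": 0.4}, {"tx": -0.02, "ty": -0.15, "tz": -0.45, "wx": 0, "wy": 0, "wz": 0, "claw": 0.4}, {"tx": -0.02, "ty": -0.15, "tz": -0.6, "wx": 0, "wy": 0, "wz": 0, "claw": 0.4}, {"tx": -0.02, "ty": -0.15, "tz": -0.7, "wx": 0, "wy": 0, "wz": 0, "claw": 0.4}]'

```text
clock: 16.6
eef_pos: [406.8, 209.8, 244.5]
tool_rot: [-3.14, -0.001, 1.575]
force: [1.8, 0.1, -0.6]
width: 51.2
gripper_force: 0.0
```

```bash
python3 cr.py; python3 - <<'E'
from h import *
from fk import *
import glob
s=ctrl.read_state(); print(s['qpos'].round(2))
d=ctrl.get_image('side'); P,C=world(d); H,S_,V=cv2.cvtColor(C[None],cv2.COLOR_RGB2HSV)[0].astype(int).T; x,y,z=P.T
m=(x>400)&(x<700)&(y>106)&(y<420)&(z>52)&(z<66)&((H<8)|(H>172))&(S_>120)
print('side rim',m.sum(),cv2.minAreaRect(P[m][:,:2].astype(np.float32)),np.percentile(P[m],[1,99],axis=0).round(1).tolist())
m=(x>470)&(x<640)&(y>-260)&(y<-180)&(z>110)&(z<150); print('bar side',np.percentile(P[m],[5,50,95],axis=0).round(1).tolist())
for a in (0,180):
    T=tool(hd(a),0); w=[([400,-60,260],tool(hd(90-(45 if a==0 else -45)),0)),([480,-198,260],T),([554,-198,220],T),([554,-198,121],T),([554,-22,297],T)]
    print(a); track(s['qpos'],w); plan(w)
E
```

```text
[406.8 209.8 244.5] [-3.140e+00 -1.000e-03  1.575e+00] [ 1.8  0.1 -0.6] 51.23962035593312
rim 612 ((554.7011108398438, 215.8077850341797), (211.2967987060547, 190.75523376464844), 0.7828463912010193) [[449.1, 120.7, 52.3], [659.9, 310.4, 65.6]]
floor [[467.5, 135.9, -0.1], [648.4, 305.2, 25.1]]
[ 0.18  0.5  -1.04  1.99  0.53  0.95 -1.12]
side rim 236 ((552.5499267578125, 209.08396911621094), (211.73733520507812, 198.364013671875), 0.919850766658783) [[447.4, 110.9, 52.1], [655.2, 307.5, 64.8]]
bar side [[484.4, -204.2, 126.1], [554.2, -198.5, 134.4], [627.5, -186.8, 140.1]]
0
[400 -60 260] err 0.0 jump 0.06 [ 0.76  0.33 -0.88  2.1   0.34  0.86 -1.1 ]
[ 480 -198  260] err 0.0 jump 0.05 [ 0.75  0.46 -0.6   1.83  0.31  0.95 -1.55]
[ 554 -198  220] err 0.0 jump 0.01 [ 0.64  0.6  -0.55  1.7   0.37  0.95 -1.62]
[ 554 -198  121] err 0.0 jump 0.02 [ 0.59  0.72 -0.48  1.79  0.47  0.75 -1.7 ]
[554 -22 297] err 0.0 jump 0.04 [ 0.38  0.47 -0.59  1.69  0.29  1.07 -1.87]
[-0.904 -0.035 -0.05 ] [ 0.002 -0.004  0.501]
[-1.365  0.231 -0.051] [ 0.    -0.005  1.001]
[-1.366  0.477  0.084] [ 0.    -0.005  1.001]
[-1.367  0.476  0.414] [ 0.    -0.005  1.001]
[-0.778  0.479 -0.17 ] [ 0.    -0.005  1.001]
180
[400 -60 260] err 0.0 jump 0.15 [ 0.97  0.47 -1.25  2.09  0.55  0.97  0.21]
[ 480 -198  260] err 0.0 jump 0.1 [ 1.09  0.69 -1.25  1.82  0.71  1.17  1.17]
[ 554 -198  220] err 0.0 jump 0.02 [ 0.94  0.81 -1.16  1.69  0.79  1.19  1.14]
[ 554 -198  121] err 0.0 jump 0.02 [ 0.89  0.92 -1.06  1.78  0.93  1.04  1.04]
[554 -22 297] err 0.0 jump 0.03 [ 0.7   0.68 -1.22  1.68  0.67  1.26  0.91]
[-0.904 -0.035 -0.05 ] [ 0.004 -0.002 -0.499]
[-1.365  0.231 -0.051] [ 0.005  0.    -0.999]
[-1.366  0.477  0.084] [ 0.005  0.    -0.999]
[-1.367  0.476  0.414] [ 0.005  0.    -0.999]
[-0.778  0.479 -0.17 ] [ 0.005  0.    -0.999]
```

>>> jog_arm --plan '[{"tx": -0.15, "ty": 0, "tz": -0.05, "wx": 0, "wy": 0, "wz": 0.08, "claw": 0.4}, {"tx": -0.3, "ty": 0, "tz": -0.05, "wx": 0, "wy": 0, "wz": 0.16, "claw": 0.4}, {"tx": -0.45, "ty": -0.02, "tz": -0.05, "wx": 0, "wy": 0, "wz": 0.25, "claw": 0.4}, {"tx": -0.6, "ty": -0.03, "tz": -0.05, "wx": 0, "wy": 0, "wz": 0.34, "claw": 0.4}, {"tx": -0.75, "ty": -0.03, "tz": -0.05, "wx": 0, "wy": 0, "wz": 0.42, "claw": 0.4}, {"tx": -0.9, "ty": -0.03, "tz": -0.05, "wx": 0, "wy": 0, "wz": 0.5, "claw": 0.4}, {"tx": -1.0, "ty": 0, "tz": -0.05, "wx": 0, "wy": 0, "wz": 0.6, "claw": 0.4}, {"tx": -1.0, "ty": 0, "tz": -0.05, "wx": 0, "wy": 0, "wz": 0.8, "claw": 0.4}, {"tx": -1.0, "ty": 0, "tz": -0.05, "wx": 0, "wy": 0, "wz": 1.0, "claw": 0.4}, {"tx": -1.0, "ty": 0, "tz": -0.05, "wx": 0, "wy": 0, "wz": 1.0, "claw": 0.4}, {"tx": -1.0, "ty": 0, "tz": -0.05, "wx": 0, "wy": 0, "wz": 1.0, "claw": 0.4}, {"tx": -1.0, "ty": 0, "tz": -0.05, "wx": 0, "wy": 0, "wz": 1.0, "claw": 0.4}]'

```text
clock: 17.9
eef_pos: [408.2, -90.7, 256.1]
tool_rot: [-3.14, 0.004, -0.003]
force: [0.5, 0.1, 0.3]
width: 51.0
gripper_force: 0.0
```

```bash
python3 - <<'E'
from h import *
from fk import *
s=ctrl.read_state(); print(s['eef_pos'].round(1),s['qpos'].round(2))
T=tool(hd(0),0); w=[([500,-198,260],T),([554,-198,220],T),([554,-198,121],T)]
plan(w)
E
```

```text
[408.2 -90.7 256.1] [ 0.66  0.32 -0.66  2.07  0.26  0.83 -1.72]
[ 0.307  0.357 -0.015] [-0.001  0.003 -0.002]
[0.487 0.356 0.118] [-0.001  0.003 -0.002]
[0.489 0.357 0.448] [-0.001  0.003 -0.002]
```

>>> jog_arm --plan '[{"tx": 0.15, "ty": 0.18, "tz": -0.01, "wx": 0, "wy": 0.003, "wz": 0, "claw": 0.4}, {"tx": 0.307, "ty": 0.357, "tz": -0.015, "wx": 0, "wy": 0.003, "wz": 0, "claw": 0.4}, {"tx": 0.307, "ty": 0.357, "tz": -0.015, "wx": 0, "wy": 0.003, "wz": 0, "claw": 0.4}, {"tx": 0.487, "ty": 0.357, "tz": 0.118, "wx": 0, "wy": 0.003, "wz": 0, "claw": 0.4}, {"tx": 0.487, "ty": 0.357, "tz": 0.118, "wx": 0, "wy": 0.003, "wz": 0, "claw": 0.4}, {"tx": 0.487, "ty": 0.357, "tz": 0.118, "wx": 0, "wy": 0.003, "wz": 0, "claw": 0.4}]'

```text
clock: 18.5
eef_pos: [554.9, -196.2, 217.8]
tool_rot: [-3.137, 0.002, 0.003]
force: [-0.7, -0.2, -0.5]
width: 51.7
gripper_force: 0.0
```

```bash
python3 - <<'E'
from h import *
s=ctrl.read_state(); print(s['eef_pos'].round(1),s['tool_rot'].round(3))
d=ctrl.get_image('wrist'); save(d,'w3.png')
P,C=wristpts(d,s,np.ones(d['depth'].shape,bool)); x,y,z=P.T
m=(x>500)&(x<605)&(y>-240)&(y<-160)&(z>110)&(z<150); print('bar',m.sum(),np.percentile(P[m],[3,50,97],axis=0).round(1).tolist())
E
```

```text
[ 554.9 -196.2  217.8] [-3.137e+00  2.000e-03  3.000e-03]
bar 2730 [[503.8, -200.0, 132.9], [558.0, -191.5, 137.8], [602.4, -183.2, 139.8]]
```

View pics/w3.png

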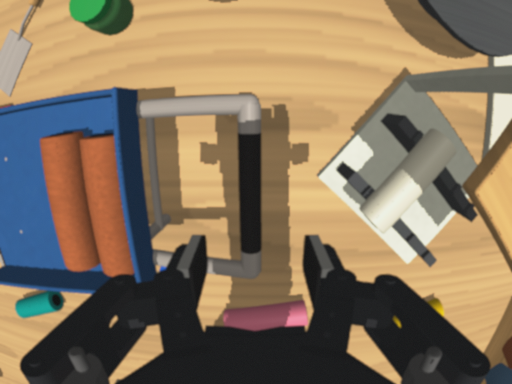

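The bar is at (250,190), between the fingers and free of the shafts. Going down to grip it.

>>> jog_arm --plan '[{"tx": 0, "ty": 0, "tz": 0.14, "wx": 0, "wy": 0, "wz": 0, "claw": 0.4}, {"tx": 0, "ty": 0, "tz": 0.26, "wx": 0, "wy": 0, "wz": 0, "claw": 0.4}, {"tx": 0, "ty": 0, "tz": 0.34, "wx": 0, "wy": 0, "wz": 0, "claw": 0.4}, {"tx": 0, "ty": 0, "tz": 0.356, "wx": 0, "wy": 0, "wz": 0, "claw": 0.4}, {"tx": 0, "ty": 0, "tz": 0.356, "wx": 0, "wy": 0, "wz": 0, "claw": 0.6}, {"tx": 0, "ty": 0, "tz": 0.356, "wx": 0, "wy": 0, "wz": 0, "claw": 1}, {"tx": 0, "ty": 0, "tz": 0.356, "wx": 0, "wy": 0, "wz": 0, "claw": 1}, {"tx": 0, "ty": 0, "tz": 0.356, "wx": 0, "wy": 0, "wz": 0, "claw": 1}, {"tx": 0, "ty": 0, "tz": 0.356, "wx": 0, "wy": 0, "wz": 0, "claw": 1}, {"tx": 0, "ty": 0, "tz": 0.356, "wx": 0, "wy": 0, "wz": 0, "claw": 1}]'

```text
clock: 19.55
eef_pos: [555.8, -191.8, 116.3]
tool_rot: [-3.135, -0.004, 0.005]
force: [-3.0, 9.7, 4.4]
width: 16.0
gripper_force: 58.4
```

```bash
python3 - <<'E'
from h import *
s=ctrl.read_state(); p=s['eef_pos']; print(p.round(1),s['force'].round(1),s['width'],s['gripper_force'])
a0=np.arctan2(75,250); r=np.hypot(250,75)
for th in np.arange(0,1.11,.05):
    dy=250-r*np.cos(a0+th); dz=r*np.sin(a0+th)-75
    print(round(th,2),'ty',round(-dy/300,3),'tz',round(-dz/300,3))
E
```

```text
[ 555.8 -191.8  116.3] [-3.   9.7  4.4] 16.0459854083426 58.42671811580658
0.0 ty 0.0 tz -0.0
0.05 ty -0.014 tz -0.041
0.1 ty -0.029 tz -0.082
0.15 ty -0.047 tz -0.122
0.2 ty -0.066 tz -0.161
0.25 ty -0.088 tz -0.198
0.3 ty -0.111 tz -0.235
0.35 ty -0.136 tz -0.271
0.4 ty -0.163 tz -0.305
0.45 ty -0.192 tz -0.338
0.5 ty -0.222 tz -0.369
0.55 ty -0.254 tz -0.399
0.6 ty -0.287 tz -0.427
0.65 ty -0.321 tz -0.453
0.7 ty -0.357 tz -0.478
0.75 ty -0.394 tz -0.501
0.8 ty -0.432 tz -0.522
0.85 ty -0.471 tz -0.541
0.9 ty -0.511 tz -0.558
0.95 ty -0.552 tz -0.573
1.0 ty -0.593 tz -0.586
1.05 ty -0.636 tz -0.597
1.1 ty -0.678 tz -0.606
```

>>> jog_arm --plan '[{"tx": 0, "ty": -0.015, "tz": -0.02, "wx": 0, "wy": 0, "wz": 0, "claw": 1}, {"tx": 0, "ty": -0.024, "tz": -0.041, "wx": 0, "wy": 0, "wz": 0, "claw": 1}, {"tx": 0, "ty": -0.039, "tz": -0.082, "wx": 0, "wy": 0, "wz": 0, "claw": 1}, {"tx": 0, "ty": -0.057, "tz": -0.122, "wx": 0, "wy": 0, "wz": 0, "claw": 1}, {"tx": 0, "ty": -0.076, "tz": -0.161, "wx": 0, "wy": 0, "wz": 0, "claw": 1}, {"tx": 0, "ty": -0.098, "tz": -0.198, "wx": 0, "wy": 0, "wz": 0, "claw": 1}, {"tx": 0, "ty": -0.121, "tz": -0.235, "wx": 0, "wy": 0, "wz": 0, "claw": 1}, {"tx": 0, "ty": -0.146, "tz": -0.271, "wx": 0, "wy": 0, "wz": 0, "claw": 1}, {"tx": 0, "ty": -0.173, "tz": -0.305, "wx": 0, "wy": 0, "wz": 0, "claw": 1}, {"tx": 0, "ty": -0.202, "tz": -0.338, "wx": 0, "wy": 0, "wz": 0, "claw": 1}, {"tx": 0, "ty": -0.232, "tz": -0.369, "wx": 0, "wy": 0, "wz": 0, "claw": 1}]'

```text
clock: 20.65
eef_pos: [555.2, -129.6, 226.4]
tool_rot: [3.139, -0.003, -0.0]
force: [2.0, -5.3, -1.7]
width: 15.7
gripper_force: 58.6
```

>>> jog_arm --plan '[{"tx": 0, "ty": -0.032, "tz": -0.03, "wx": 0, "wy": 0, "wz": 0, "claw": 1}, {"tx": 0, "ty": -0.065, "tz": -0.058, "wx": 0, "wy": 0, "wz": 0, "claw": 1}, {"tx": 0, "ty": -0.099, "tz": -0.084, "wx": 0, "wy": 0, "wz": 0, "claw": 1}, {"tx": 0, "ty": -0.135, "tz": -0.109, "wx": 0, "wy": 0, "wz": 0, "claw": 1}, {"tx": 0, "ty": -0.172, "tz": -0.132, "wx": 0, "wy": 0, "wz": 0, "claw": 1}, {"tx": 0, "ty": -0.21, "tz": -0.153, "wx": 0, "wy": 0, "wz": 0, "claw": 1}, {"tx": 0, "ty": -0.249, "tz": -0.172, "wx": 0, "wy": 0, "wz": 0, "claw": 1}, {"tx": 0, "ty": -0.289, "tz": -0.189, "wx": 0, "wy": 0, "wz": 0, "claw": 1}, {"tx": 0, "ty": -0.33, "tz": -0.204, "wx": 0, "wy": 0, "wz": 0, "claw": 1}, {"tx": 0, "ty": -0.371, "tz": -0.217, "wx": 0, "wy": 0, "wz": 0, "claw": 1}, {"tx": 0, "ty": -0.371, "tz": -0.217, "wx": 0, "wy": 0, "wz": 0, "claw": 1}, {"tx": 0, "ty": -0.371, "tz": -0.217, "wx": 0, "wy": 0, "wz": 0, "claw": 1}]'

```text
clock: 21.85
eef_pos: [554.3, -19.2, 294.5]
tool_rot: [3.136, -0.004, -0.001]
force: [-6.9, -8.7, 21.7]
width: 16.0
gripper_force: 64.9
```

```bash
python3 - <<'E'
from h import *
s=ctrl.read_state(); print(s['eef_pos'].round(1),s['force'].round(1))
d=ctrl.get_image('top'); save(d,'tip.png')
E
```

```text
[554.3 -19.2 294.5] [-6.9 -8.7 21.7]
```

View pics/tip.png

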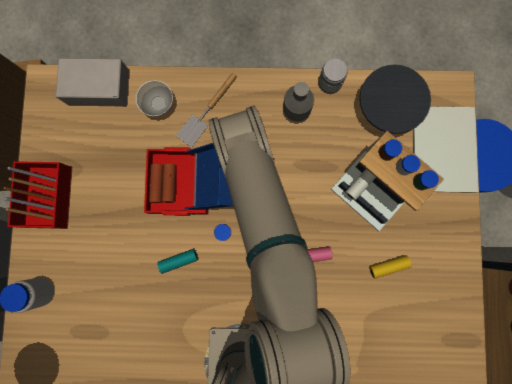

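Both props are in the crate at (155,183) and (168,183). Lowering back along the arc.

>>> jog_arm --plan '[{"tx": 0, "ty": 0.041, "tz": 0.013, "wx": 0, "wy": 0, "wz": 0, "claw": 1}, {"tx": 0, "ty": 0.082, "tz": 0.028, "wx": 0, "wy": 0, "wz": 0, "claw": 1}, {"tx": 0, "ty": 0.122, "tz": 0.045, "wx": 0, "wy": 0, "wz": 0, "claw": 1}, {"tx": 0, "ty": 0.161, "tz": 0.064, "wx": 0, "wy": 0, "wz": 0, "claw": 1}, {"tx": 0, "ty": 0.199, "tz": 0.085, "wx": 0, "wy": 0, "wz": 0, "claw": 1}, {"tx": 0, "ty": 0.236, "tz": 0.108, "wx": 0, "wy": 0, "wz": 0, "claw": 1}, {"tx": 0, "ty": 0.272, "tz": 0.133, "wx": 0, "wy": 0, "wz": 0, "claw": 1}, {"tx": 0, "ty": 0.306, "tz": 0.159, "wx": 0, "wy": 0, "wz": 0, "claw": 1}, {"tx": 0, "ty": 0.339, "tz": 0.187, "wx": 0, "wy": 0, "wz": 0, "claw": 1}, {"tx": 0, "ty": 0.371, "tz": 0.217, "wx": 0, "wy": 0, "wz": 0, "claw": 1}]'

```text
clock: 22.9
eef_pos: [555.2, -127.6, 224.9]
tool_rot: [-3.139, -0.003, 0.001]
force: [0.1, -0.2, 2.2]
width: 15.5
gripper_force: 68.9
```

>>> jog_arm --plan '[{"tx": 0, "ty": 0.03, "tz": 0.031, "wx": 0, "wy": 0, "wz": 0, "claw": 1}, {"tx": 0, "ty": 0.059, "tz": 0.064, "wx": 0, "wy": 0, "wz": 0, "claw": 1}, {"tx": 0, "ty": 0.086, "tz": 0.098, "wx": 0, "wy": 0, "wz": 0, "claw": 1}, {"tx": 0, "ty": 0.111, "tz": 0.134, "wx": 0, "wy": 0, "wz": 0, "claw": 1}, {"tx": 0, "ty": 0.134, "tz": 0.171, "wx": 0, "wy": 0, "wz": 0, "claw": 1}, {"tx": 0, "ty": 0.156, "tz": 0.208, "wx": 0, "wy": 0, "wz": 0, "claw": 1}, {"tx": 0, "ty": 0.175, "tz": 0.247, "wx": 0, "wy": 0, "wz": 0, "claw": 1}, {"tx": 0, "ty": 0.193, "tz": 0.287, "wx": 0, "wy": 0, "wz": 0, "claw": 1}, {"tx": 0, "ty": 0.208, "tz": 0.328, "wx": 0, "wy": 0, "wz": 0, "claw": 1}, {"tx": 0, "ty": 0.218, "tz": 0.355, "wx": 0, "wy": 0, "wz": 0, "claw": 1}, {"tx": 0, "ty": 0.221, "tz": 0.367, "wx": 0, "wy": 0, "wz": 0, "claw": 1}, {"tx": 0, "ty": 0.221, "tz": 0.367, "wx": 0, "wy": 0, "wz": 0, "claw": 1}]'

```text
clock: 24.1
eef_pos: [555.8, -191.8, 118.1]
tool_rot: [-3.14, -0.003, 0.003]
force: [-6.5, 6.0, 28.8]
width: 15.6
gripper_force: 69.1
```

>>> jog_arm --plan '[{"tx": 0, "ty": 0, "tz": -0.006, "wx": 0, "wy": 0, "wz": 0, "claw": 1}, {"tx": 0, "ty": 0, "tz": -0.006, "wx": 0, "wy": 0, "wz": 0, "claw": 0.4}, {"tx": 0, "ty": 0, "tz": -0.006, "wx": 0, "wy": 0, "wz": 0, "claw": 0.4}, {"tx": 0, "ty": 0, "tz": -0.006, "wx": 0, "wy": 0, "wz": 0, "claw": 0.4}, {"tx": 0, "ty": 0, "tz": -0.006, "wx": 0, "wy": 0, "wz": 0, "claw": 0.4}, {"tx": 0, "ty": 0, "tz": -0.1, "wx": 0, "wy": 0, "wz": 0, "claw": 0.4}, {"tx": 0, "ty": 0, "tz": -0.25, "wx": 0, "wy": 0, "wz": 0, "claw": 0.4}, {"tx": 0, "ty": 0, "tz": -0.4, "wx": 0, "wy": 0, "wz": 0, "claw": 0.4}, {"tx": -0.15, "ty": 0, "tz": -0.45, "wx": 0, "wy": 0, "wz": 0, "claw": 0.4}, {"tx": -0.35, "ty": 0, "tz": -0.45, "wx": 0, "wy": 0, "wz": 0, "claw": 0.4}, {"tx": -0.4, "ty": 0, "tz": -0.45, "wx": 0, "wy": 0, "wz": 0, "claw": 0.4}, {"tx": -0.4, "ty": 0, "tz": -0.45, "wx": 0, "wy": 0, "wz": 0, "claw": 0.4}]'

```text
clock: 25.3
eef_pos: [430.5, -195.1, 249.1]
tool_rot: [3.142, 0.002, -0.001]
force: [0.9, -0.7, 0.2]
width: 51.1
gripper_force: 0.0
```

```bash
python3 cr.py; python3 - <<'E'
from h import *
d=ctrl.get_image('top'); save(d,'end.png'); P,C=world(d); x,y,z=P.T; H,S,V=cv2.cvtColor(C[None],cv2.COLOR_RGB2HSV)[0].astype(int).T
m=(x>480)&(x<630)&(y>-215)&(y<-178)&(z>110)&(z<200); print('bar',np.percentile(P[m],[5,50,95],axis=0).round(1).tolist())
E
```

```text
[ 430.5 -195.1  249.1] [ 3.142e+00  2.000e-03 -1.000e-03] [ 0.9 -0.7  0.2] 51.1331871011865
rim 675 ((554.6298217773438, 216.94021606445312), (211.34237670898438, 191.4488067626953), 1.0232751369476318) [[449.0, 121.9, 52.3], [659.7, 311.4, 65.6]]
floor [[466.0, 136.9, -0.0], [648.5, 306.6, 27.9]]
bar [[486.9, -198.3, 132.9], [558.8, -189.6, 138.2], [623.5, -183.4, 142.7]]
```

View pics/end.png

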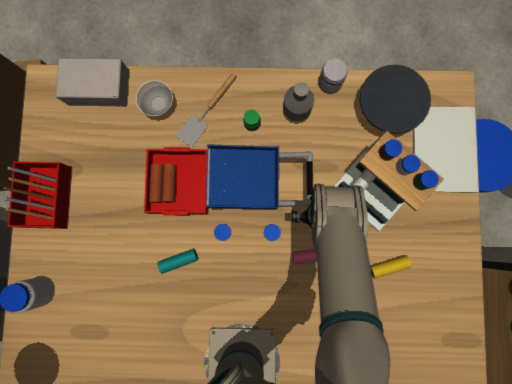

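The barrow is standing, both props are in the crate at (155,183) and (168,183), the crate is square and the lids and jar are in place. Handing in.

```bash
python3 -c "
from h import *
print(ctrl.finish_job())"
```

```text
the job is handed in; nothing more can be done
None
```

I tipped both terracotta props into the crate, which stands square at the dock; the barrow is back on its legs, the bystanders look undisturbed, and the job was handed in at about 25 s with no verdict shown.

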